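Set up the pastry jar and serving boards on the bakery counter

ROBOT

A 7-joint arm with a two-finger parallel gripper is mounted at the origin on the work surface. World frame = base frame: x ahead of the robot, y to its left, z up, the work surface at z = 0. Lengths are in m, angles in degrees, forces in N, time in s.
With the tool pointing down it reaches from about 0.425 to 0.875 m from the base axis. Payload 4.7 kg.
Tool frame: the origin (TCP) lies on the mounting face of the last link; the fingertips stand 182 mm ahead of it and the grasp point (between the pads) lies env.grip_depth ahead of it (env.grip_depth is the distance from the TCP to the grasp point, in m); x points along the fingers, y is the direction in which the jaws open and shut, and the axes are right-handed (so a half turn about x gives the same grasp; the last joint's range is limited). The gripper opens to 87 mm and grips with 3 to 60 N. Pads are 19 mm wide; open, the fingers measure 117 mm over their backs; the gripper's body (75 mm by 190 mm) begins 51 mm behind the grasp point.
Start: joints at [70.651, 18.392, -4.016, 83.108, 1.295, 78.541, -3.26], TCP at [0.224, -0.61, 0.405] pointing down, gripper open.
Joint ranges: [-163.93, 163.93], [-17.29, 119.83], [-79.2, 71.16], [3.27, 140.29], [-89.18, 269.18], [5.43, 117.66], [-154.24, 154.24]. Speed limits (degrees/s): [147.25, 147.25, 180, 180, 180, 180, 180].

INTERFACE

Orientations are given as [roll, pitch, yaw] about the fixed x, y, z axes, in that order (R = Rz(yaw) Ry(pitch) Rx(roll)).
In Python, from cell import sensors, viewer, env gives the robot as it stands.
- The arm moves only by the tool carry_out, never from a script. Its argument "moves" is a list of rows, each a list of 4 numbers: the shift along the world's x, y, z in cm, then the turn about the world's z in rad. In form: [[tx, ty, tz, spin], ...]. A call has 1 to 12 rows; each row shifts and turns the pose as measured when the row begins; what a row does not reach is not made up. A row lasts 1/10 s, in which the tool goes at most 50 mm and 8.59 degrees, less where a joint would pass 70% of its speed; a pose out of reach is approached as far as the arm can. A call with a gripper value outside its range is refused whole. "hand" is the finger opening in cm, from 0 to 8.7, set as the call begins (left out, the last holds). The fingers move at their own pace and stop on an object; "force" is the grip in N (left out, the last holds). Time passes only in rows, so rows that do not move let the fingers close. It gives the time, the measured TCP pose, the force and the opening at its end, in the units of the state.
- sensors.get_obs(): the state, without advancing time (a new reading comes with each control period).
- viewer.read_camera(name): name is "scene" or "top"; returns the picture (400x640x3 uint8, red, green, blue); there is no depth.
- viewer.camera_model(name): a dict with "K" (3x3 intrinsics, pixels), "extrinsics" (4x4, takes a point from world to camera coordinates). Camera axes: x right, y down, z forward; pixel columns grow to the right and rows downward; lengths in m; the calibration is good to about 2 mm. A picture is of the moment at which its call begins. camera_model takes no time and is no camera call.
- env.sign_off(): hands the job in, once; it reports no verdict.
The state is a dict: "time_s": time; "qpos": joint angles; "joint_velocities": joint speeds; "effort": joint torques, N m; "tool_pos": TCP position; "tool_rot": TCP orientation; "force": force on the tool from outside, world axes, zero at the start; "wrist_torque": the same for the moment, N m; "grip_width": finger opening in m.
Only numpy, scipy, OpenCV 4.12 (cv2) and the standard library are available. Lean on these libraries where they do the work, as an engineer would, in place of code of your own. Each camera call takes 0.05 s, during which the arm holds its last target. There are 200 camera calls.

TASK

Get the self-service corner ready: take the lid off the jar and set it down on the counter knob up, feed every canele that is there through the neck into the jar one at a time, and then put the lid back on so that it sits flat on the rim. Also tap the stack of four serving boards square, so that every board lies flush against both fences of the corner stand. Keep the jar upright and leave the syrup bottle, the mug and the plate where they are.

Things in the scene. Friction and masses are not known exactly. Their poses are not given: they have to be found in the camera images.
- jar: Clear glass jar standing loose on the counter, 1.6 kg, 205 mm tall; round body 140 mm in outer diameter up to 145 mm, shoulder sloping in from there to 173 mm, then a straight neck 92 mm outside and 82 mm inside with two steel bands. Inner floor 6 mm up, with a dome 17 mm high in its middle. Origin: centre of its underside, z up.
- jar_mouth (a point): Centre of the jar's mouth, level with the rim (205 mm above the jar's underside).
- lid: Wooden lid, 180 g, at first on the jar: cork plug 66 mm across and 14 mm deep, above it a disc 100 mm across and 12 mm thick, above that a round upright knob 30 mm across and 38 mm tall. Origin: centre of the plug's underside, z up through the knob. On the jar the disc lies on the rim, the origin 14 mm below the mouth. It stands steadily on its plug. The counter between robot and jar is free.
- lid_knob (a point): Centre of the lid's knob, 45 mm above the lid's origin (19 mm above the disc).
- mat: Pale grey baking mat lying on the counter, 310 x 220 x 1 mm, where the pastries stand at the start. Look only: things rest at counter height. Origin: centre.
- canele1: Canele: firm dark brown fluted pastry shaped like a small eight-sided tapered pillar, 60 mm tall, 47 mm wide at the foot and 43 mm near the domed top, about 60 g. Origin: centre of its foot, z up through its axis. It starts standing on the mat. None if absent this time (3 to 5 are present).
- canele1_mid (a point): Middle of canele1, 30 mm above its origin along its axis.
- canele2: Canele: firm dark brown fluted pastry shaped like a small eight-sided tapered pillar, 60 mm tall, 47 mm wide at the foot and 43 mm near the domed top, about 60 g. Origin: centre of its foot, z up through its axis. It starts standing on the mat. None if absent this time (3 to 5 are present).
- canele2_mid (a point): Middle of canele2, 30 mm above its origin along its axis.
- canele3: Canele: firm dark brown fluted pastry shaped like a small eight-sided tapered pillar, 60 mm tall, 47 mm wide at the foot and 43 mm near the domed top, about 60 g. Origin: centre of its foot, z up through its axis. It starts standing on the mat. None if absent this time (3 to 5 are present).
- canele3_mid (a point): Middle of canele3, 30 mm above its origin along its axis.
- canele4: Canele: firm dark brown fluted pastry shaped like a small eight-sided tapered pillar, 60 mm tall, 47 mm wide at the foot and 43 mm near the domed top, about 60 g. Origin: centre of its foot, z up through its axis. It starts standing on the mat. None if absent this time (3 to 5 are present).
- canele4_mid (a point): Middle of canele4, 30 mm above its origin along its axis.
- canele5: Canele: firm dark brown fluted pastry shaped like a small eight-sided tapered pillar, 60 mm tall, 47 mm wide at the foot and 43 mm near the domed top, about 60 g. Origin: centre of its foot, z up through its axis. It starts standing on the mat. None if absent this time (3 to 5 are present).
- canele5_mid (a point): Middle of canele5, 30 mm above its origin along its axis.
- stand: Fixed corner stand: a black plinth 15 mm tall that the boards lie on, with steel fences 58 mm tall and 6 mm thick along its far side (inner face at x = +60 mm in its frame) and right side (inner face at y = -60 mm); open towards the robot (-x) and the left (+y), where the plinth ends at 50 mm. Origin: at counter height under the centre of a board that touches both fences; yaw up to 0.25 rad.
- board1: Wooden serving board 120 x 120 x 8 mm, 85 g, number 1 from the bottom of the loose stack of four in the corner stand; it starts 8 to 24 mm short of each fence and slightly turned. Origin: centre of its underside; squared up, it coincides in x, y and yaw with the stand's origin. A push of 2 to 4 N slides the boards; press with some 15 N to turn them flush with the fence.
- board2: Wooden serving board 120 x 120 x 8 mm, 85 g, number 2 from the bottom of the loose stack of four in the corner stand; it starts 8 to 24 mm short of each fence and slightly turned. Origin: centre of its underside; squared up, it coincides in x, y and yaw with the stand's origin. A push of 2 to 4 N slides the boards; press with some 15 N to turn them flush with the fence.
- board3: Wooden serving board 120 x 120 x 8 mm, 85 g, number 3 from the bottom of the loose stack of four in the corner stand; it starts 8 to 24 mm short of each fence and slightly turned. Origin: centre of its underside; squared up, it coincides in x, y and yaw with the stand's origin. A push of 2 to 4 N slides the boards; press with some 15 N to turn them flush with the fence.
- board4: Wooden serving board 120 x 120 x 8 mm, 85 g, number 4 from the bottom of the loose stack of four in the corner stand; it starts 8 to 24 mm short of each fence and slightly turned. Origin: centre of its underside; squared up, it coincides in x, y and yaw with the stand's origin. A push of 2 to 4 N slides the boards; press with some 15 N to turn them flush with the fence.
- syrup: Bystander: amber syrup bottle, 56 mm in diameter, 140 mm tall. Leave it alone.
- cup: Bystander: white mug, 76 mm in diameter, 70 mm tall. Leave it alone.
- plate: Bystander: white plate, 150 mm in diameter, with a chocolate doughnut, 44 mm tall in all. Leave it alone.
Not all that is in view belongs to the job. What is shaped like the canele2 but green or white is not meant. What is shaped like the canele3 but blue or yellow is not meant.

How it is judged:
By the outcome, as a careful person would: the job done as asked, in the order asked, and still so for the second after the job is handed in, with the robot touching nothing.
Of canele1, canele2, canele3, canele4, canele5 only 3 to 5 are there at a start; the rules pass over those that are not, and their reading is None.
At some moment in a run one of canele1, canele2, canele3, canele4, canele5 may be knocked a few centimetres aside while the robot is not near it.
Once in a run the grip may slacken for a moment while it holds something.
It also fails if it takes over 210 s, if anything falls off the work surface, if the arm or the gripper's body presses on something with over 40 N, if the wrist force passes 120 N, or if a joint passes its speed limit or range.

## Working session

There is one attempt and no reset: what is moved stays moved. The work goes in short steps, Python scripts to look and compute and a tool call to move; the robot and the scene stay as the last step left them, time stands still between calls to the robot, and variables do not carry over. Pictures are saved under pics/ and viewed, about 12 in all and at most 16, crops included, and the job is handed in when it is done.

Besides the shell and the picture viewer there is one more tool, called after "Request:" as a command line: name --pt "numbers of a row" for each row, then --argument value for the rest. carry_out: Moves the arm, as the interface text tells. Its arguments: {"type":"object","properties":{"moves":{"type":"array"},"hand":{"type":"number"},"force":{"type":"number"}},"required":["moves"]}

```bash
ls; mkdir -p pics; cat > h.py <<'E'
import numpy as np, cv2
from cell import sensors, viewer, env
def cam(n):
    m=viewer.camera_model(n); return np.array(m["K"]),np.array(m["extrinsics"])
def ray(n,u,v,z):
    K,E=cam(n); R,t=E[:3,:3],E[:3,3]; c=-R.T@t; d=R.T@np.linalg.solve(K,[u,v,1.]); return c+d*(z-c[2])/d[2]
def proj(n,p):
    K,E=cam(n); q=K@(E[:3,:3]@np.array(p)+E[:3,3]); return q[:2]/q[2]
def shot(n,f=None):
    a=np.array(viewer.read_camera(n))
    if f: cv2.imwrite(f"pics/{f}.png",a[:,:,::-1])
    return a
E
python3 - <<'E'
from h import *
for n in("top","scene"):
    a=shot(n,n+"0"); np.save(n+"0.npy",a); K,E=cam(n); print(n,K.round(1).tolist(),(-E[:3,:3].T@E[:3,3]).round(3),E[:3,:3].round(2).tolist())
o=sensors.get_obs(); print({k:np.round(v,3) for k,v in o.items()}, env.grip_depth)
E
```

```text
pics
top [[407.4, 0.0, 323.3], [0.0, 407.4, 198.5], [0.0, 0.0, 1.0]] [0.461 0.073 1.318] [[0.01, -1.0, -0.01], [-1.0, -0.01, -0.09], [0.09, 0.01, -1.0]]
scene [[455.5, 0.0, 318.2], [0.0, 455.5, 199.2], [0.0, 0.0, 1.0]] [1.196 0.354 1.068] [[-0.36, 0.93, -0.01], [0.74, 0.28, -0.61], [-0.57, -0.23, -0.79]]
{'time_s': np.float64(0.1), 'qpos': array([70.651, 18.434, -4.014, 83.168,  1.295, 78.54 , -3.261]), 'joint_velocities': array([ 0.033, -0.119,  0.014, -0.139, -0.082,  0.065,  0.008]), 'effort': array([-0.0000e+00, -4.9257e+01, -4.0600e-01, -3.1340e+01, -6.4000e-02,
        4.0000e-02,  0.0000e+00]), 'tool_pos': array([ 0.224, -0.61 ,  0.404]), 'tool_rot': array([-86.361,  89.903, 113.796]), 'force': array([-0.355, -0.307,  0.219]), 'wrist_torque': array([-0.02 , -0.035, -0.024]), 'grip_width': np.float64(0.087)} 0.1635
```

View pics/top0.png

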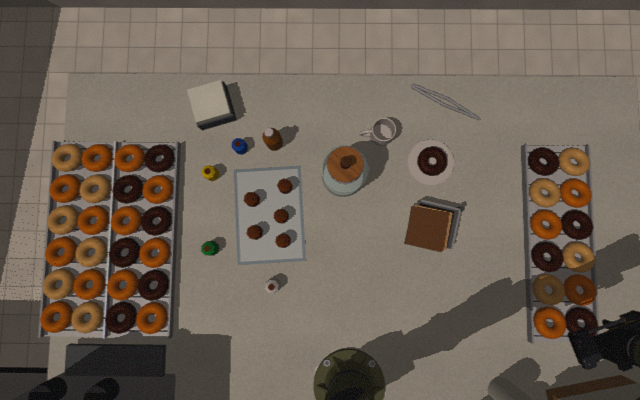

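View pics/scene0.png

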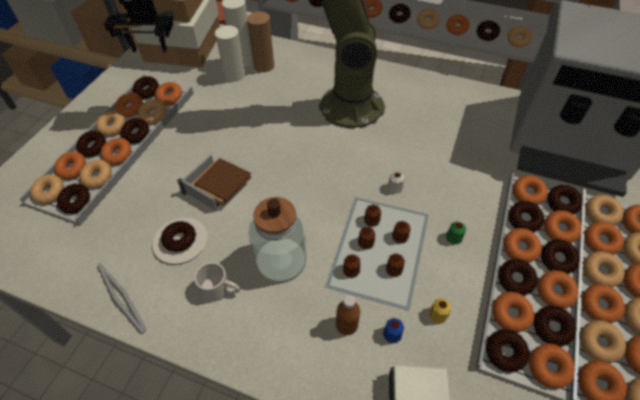

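The top view shows five brown caneles on the mat at about (251,199), (285,186), (280,215), (254,231) and (283,240). The jar and lid are at (345,165) and the boards at (428,228). The scene view agrees. Now I'll measure them.

```bash
cat >> h.py <<'E'
def blobs(a,roi,cond,amin=20):
    u0,v0,u1,v1=roi; h=cv2.cvtColor(a,cv2.COLOR_RGB2HSV).astype(int); m=cond(h,a.astype(int)).astype(np.uint8); k=np.zeros_like(m); k[v0:v1,u0:u1]=m[v0:v1,u0:u1]
    n,l,s,c=cv2.connectedComponentsWithStats(k); return [(c[i],s[i],l==i) for i in range(1,n) if s[i][4]>=amin]
def tri(p1,p2):  # top px, scene px
    A=[]
    for n,p in(("top",p1),("scene",p2)):
        K,E=cam(n);P=K@E[:3]; A+= [p[0]*P[2]-P[0],p[1]*P[2]-P[1]]
    A=np.array(A); return np.linalg.lstsq(A[:,:3],-A[:,3],rcond=None)[0]
brown=lambda h,a:(a[:,:,0]>a[:,:,2]*1.5+5)&(h[:,:,1]>90)
E
python3 - <<'E'
from h import *
t=np.load("top0.npy"); s=np.load("scene0.npy")
B=blobs(t,(238,168,302,262),brown); S=blobs(s,(332,195,426,300),brown)
print("scene",[(x[0].round(1).tolist(),int(x[1][4])) for x in S])
for c,st,_ in B:
    r=ray("top",*c,.035); q=proj("scene",[*r[:2],.035]); j=min(S,key=lambda x:np.hypot(*(x[0]-q)))
    print(c.round(1),st[4],"ray",r[:2].round(4),"tri",tri(c,j[0]).round(4))
for n,a,roi in(("top",t,(315,140,372,190)),("scene",s,(245,190,305,235))):
    for c,st,m in blobs(a,roi,brown,100): print(n,"lid",c.round(1),st)
for c,st,m in blobs(t,(395,195,470,260),brown,300):
    cn=max(cv2.findContours(m.astype(np.uint8),0,1)[0],key=cv2.contourArea); print("boards",st,cv2.minAreaRect(cn), cv2.boxPoints(cv2.minAreaRect(cn)).round(1).tolist())
A=cv2.resize(t[135:265,310:480],None,fx=4.5,fy=4.5,interpolation=cv2.INTER_CUBIC);cv2.imwrite("pics/c1.png",A[:,:,::-1])
E
```

```text
scene [([369.1, 226.7], 506), ([401.0, 231.6], 254), ([351.4, 265.5], 274), ([394.9, 264.7], 277)]
[284.2 185.5] 151 ray [0.6187 0.2094] tri [0.62   0.2115 0.0224]
[251.1 198.9] 160 ray [0.5751 0.3137] tri [0.5762 0.3166 0.0214]
[280.5 215.5] 146 ray [0.5235 0.2194] tri [0.5202 0.2205 0.0696]
[253.9 231.9] 159 ray [0.4709 0.3021] tri [0.4709 0.3047 0.0224]
[282.4 240.2] 148 ray [0.4459 0.2121] tri [ 0.4467  0.2147 -0.0336]
top lid [344.9 163.8] [ 327  146   36   36 1016]
scene lid [274.3 214.7] [ 254  197   42   36 1185]
boards [ 405  205   48   47 1717] ((428.4615783691406, 227.69232177734375), (42.361083984375, 41.96885299682617), 11.309932708740234) [[403.6000061035156, 244.10000610351562], [411.79998779296875, 203.0], [453.29998779296875, 211.3000030517578], [445.1000061035156, 252.39999389648438]]
```

View pics/c1.png

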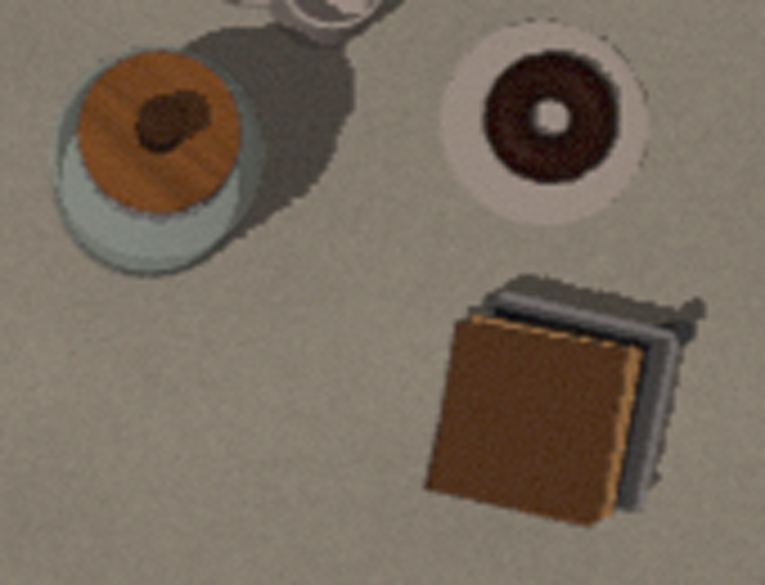

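The crop shows the lid's disc centred at about (160,130), which is top-view (345,164). The boards are rotated about −11° in the image. The fence bands run from (505,297) to (672,338) and from (665,345) to (632,508) in the crop.

```bash
cat >> h.py <<'E'
from scipy.spatial.transform import Rotation as Ro
def st():
    o=sensors.get_obs(); R=Ro.from_euler('xyz',o["tool_rot"],degrees=True).as_matrix(); y=R[:,1]
    print("t",round(float(o["time_s"]),2),"tcp",np.round(o["tool_pos"],4),"jaw deg",round(np.degrees(np.arctan2(y[1],y[0])),1),"x",R[:,0].round(3),"F",np.round(o["force"],1),"w",round(float(o["grip_width"]),4),"q7",np.round(o["qpos"],0))
    return o
E
python3 - <<'E'
from h import *
st()
print("lid",ray("top",344.9,163.8,.217).round(4),"tri",tri((344.9,163.8),(274.3,214.7)).round(4))
t=np.load("top0.npy");f=lambda x,y:ray("top",310+(x+.5)/4.5-.5,135+(y+.5)/4.5-.5,.058)
a,b=f(505,297),f(672,338);c,d=f(665,345),f(632,508);print("far",a,b,"right",c,d)
print("yaws",np.degrees(np.arctan2(*(a-b)[:2]*[-1,1])) , np.degrees(np.arctan2(*(c-d)[[1,0]])))
for p in((403.6,244.1),(411.8,203),(453.3,211.3),(445.1,252.4)): print(ray("top",*p,.047).round(4))
# jar base outline: glass circle in top view; knob top in both
h=cv2.cvtColor(t,cv2.COLOR_RGB2GRAY)
for n,a,roi in(("top",t,(335,148,366,175)),("scene",np.load("scene0.npy"),(262,192,292,222))):
    for c,s,m in blobs(a,roi,lambda h,a:h[:,:,2]<90,15): print(n,"dark",c.round(1),s)
E
```

```text
t 0.1 tcp [ 0.2239 -0.61    0.4038] jaw deg -69.8 x [-0.001  0.002 -1.   ] F [-0.4 -0.3  0.2] w 0.0867 q7 [71. 18. -4. 83.  1. 79. -3.]
lid [0.6577 0.0251 0.217 ] tri [0.659  0.0256 0.2071]
far [ 0.57250766 -0.22061273  0.058     ] [ 0.5452825  -0.33470421  0.058     ] right [ 0.54042397 -0.32981485  0.058     ] [ 0.4290323  -0.30517874  0.058     ]
yaws -13.421256897234253 -12.471154735291966
[ 0.4378 -0.1652  0.047 ]
[ 0.5657 -0.1918  0.047 ]
[ 0.5409 -0.3206  0.047 ]
[ 0.4136 -0.2929  0.047 ]
top dark [362.5 158. ] [354 148  12  27 125]
top dark [347.6 161.4] [340 155  17  15 184]
scene dark [271.7 209.5] [262 199  19  21 284]
```

Request:
carry_out --pt "0 0 3 0" --pt "2.7 4 0.3 -0.1" --pt "2.7 4 0.3 -0.1" --pt "2.7 4 0.3 -0.1" --pt "2.7 4 0.3 -0.05" --pt "2.7 4 0.3 0" --pt "2.7 4 0.3 0" --pt "2.7 4 0.3 0" --pt "2.7 4 0.3 0" --pt "2.7 4 0.3 0" --pt "2.7 4 0.3 0" --pt "2.7 4 0.3 0" --hand 8.0

```text
time_s: 1.3
tool_pos: [0.5191, -0.1587, 0.4616]
tool_rot: [-44.1, 89.4, 134.1]
force: [1.0, -0.4, 0.3]
grip_width: 0.0803
```

```bash
python3 -c "
from h import *
st()"
```

```text
t 1.3 tcp [ 0.5191 -0.1587  0.4616] jaw deg -91.8 x [-0.007  0.007 -1.   ] F [ 1.  -0.4  0.3] w 0.0803 q7 [ 38.   6. -25.  92.   2.  83. -79.]
```

Request:
carry_out --pt "2.8 3.7 0 0" --pt "2.8 3.7 0 0" --pt "2.8 3.7 0 0" --pt "2.8 3.7 0 0" --pt "2.7 3.6 0 0" --pt "0 0 0 0"

```text
time_s: 1.9
tool_pos: [0.663, 0.041, 0.4588]
tool_rot: [-49.2, 89.1, 129.4]
force: [-0.7, 0.6, 0.7]
grip_width: 0.08
```

```bash
python3 -c "
from h import *
st()"
```

```text
t 1.9 tcp [0.663  0.041  0.4588] jaw deg -91.3 x [-0.01   0.012 -1.   ] F [-0.7  0.6  0.7] w 0.08 q7 [  18.   22.  -33.   75.   11.   87. -105.]
```

Request:
carry_out --pt "-0.3 -1.7 0 0" --pt "0 0 0 0" --pt "0 0 -2.5 0" --pt "0 0 -1.5 0" --pt "0 0 0 0"

```text
time_s: 2.4
tool_pos: [0.6586, 0.0163, 0.4169]
tool_rot: [-31.7, 89.2, 146.5]
force: [0.5, 0.9, 0.7]
grip_width: 0.0802
```

```bash
python3 -c "
from h import *
st(); t=shot('top'); s=shot('scene'); c=np.hstack([cv2.resize(t[110:210,290:400],(396,360)),cv2.resize(s[130:250,210:342],(396,360))]); cv2.imwrite('pics/c2.png',c[:,:,::-1])"
```

```text
t 2.4 tcp [0.6586 0.0163 0.4169] jaw deg -91.7 x [-0.011  0.008 -1.   ] F [0.5 0.9 0.7] w 0.0802 q7 [  20.   22.  -32.   80.   11.   82. -103.]
```

View pics/c2.png

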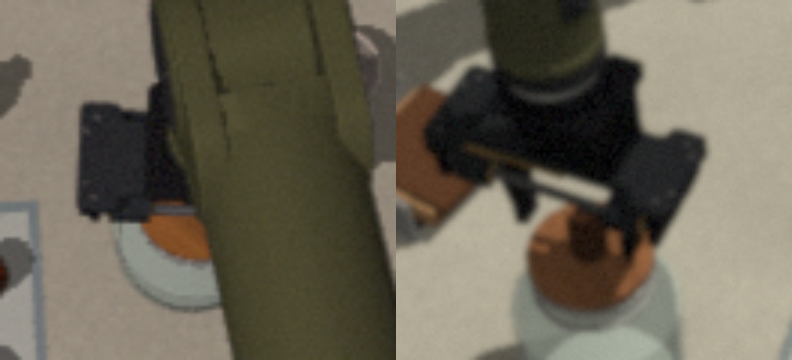

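The knob sits between the open fingers in both views: scene crop (585,225), fingers at (520,200) and (635,230). I'll centre the gripper, lower it and close.

Request:
carry_out --pt "0.1 0.8 -0.6 0" --pt "0 0 -0.7 0" --pt "0 0 0 0" --pt "0 0 0 0"

```text
time_s: 2.9
tool_pos: [0.6605, 0.0258, 0.408]
tool_rot: [-63.6, 89.5, 114.7]
force: [0.4, -0.3, -0.6]
grip_width: 0.0801
```

Request:
carry_out --pt "0 0 0 0" --pt "0 0 0 0" --pt "0 0 0 0" --pt "0 0 0 0" --pt "0 0 0 0" --pt "0 0 0 0" --hand 2.0 --force 20

```text
time_s: 3.5
tool_pos: [0.6607, 0.026, 0.4088]
tool_rot: [-70.1, 89.5, 108.3]
force: [0.4, 0.6, -0.2]
grip_width: 0.0401
```

Request:
carry_out --pt "0 0 -0.4 0" --pt "0 0 0 0" --pt "0 0 0 0" --pt "0 0 0 0" --pt "0 0 0 0" --force 25

```text
time_s: 4.0
tool_pos: [0.6608, 0.0254, 0.4046]
tool_rot: [-71.4, 89.6, 106.9]
force: [-0.2, -0.1, 0.9]
grip_width: 0.0295
```

Request:
carry_out --pt "0 0 1.5 0" --pt "0 0 2 0" --pt "0 0 2 0" --pt "0 0 0 0"

```text
time_s: 4.4
tool_pos: [0.6601, 0.0258, 0.4618]
tool_rot: [-54.2, 89.4, 124.2]
force: [-0.1, 0.1, -1.3]
grip_width: 0.0295
```

Request:
carry_out --pt "-2 0 0 0" --pt "-3 0 0 0" --pt "-3 0 -1 0" --pt "-3 0 -3 0" --pt "-3 0 -3.5 0" --pt "-2 0 -4 0" --pt "-1 0 -4 0" --pt "0 0 -3 0" --pt "0 0 0 0" --pt "0 0 0 0"

```text
time_s: 5.4
tool_pos: [0.4799, 0.0267, 0.2687]
tool_rot: [-53.0, 89.4, 125.4]
force: [0.3, -0.1, -1.0]
grip_width: 0.0294
```

```bash
python3 -c "
from h import *
st()"
```

```text
t 5.4 tcp [0.4799 0.0267 0.2687] jaw deg -91.6 x [-0.006  0.009 -1.   ] F [ 0.3 -0.1 -1. ] w 0.0294 q7 [  26.    7.  -34.  115.    4.   60. -101.]
```

Request:
carry_out --pt "0 0 -2.5 0" --pt "0 0 -1.5 0" --pt "0 0 -0.5 0" --pt "0 0 0 0" --pt "0 0 0 0"

```text
time_s: 5.9
tool_pos: [0.4856, 0.0273, 0.2309]
tool_rot: [-128.3, 89.3, 50.0]
force: [-0.3, -0.2, -1.2]
grip_width: 0.0292
```

Request:
carry_out --pt "0 0 -1.2 0" --pt "0 0 -0.4 0" --pt "0 0 -0.2 0" --pt "0 0 0 0"

```text
time_s: 6.3
tool_pos: [0.4871, 0.0273, 0.214]
tool_rot: [-143.9, 89.1, 34.4]
force: [0.6, 0.1, -2.5]
grip_width: 0.0294
```

Request:
carry_out --pt "0 0 -0.15 0" --pt "0 0 0 0"

```text
time_s: 6.5
tool_pos: [0.4876, 0.0275, 0.2138]
tool_rot: [-146.5, 89.1, 31.9]
force: [0.3, -0.3, -1.2]
grip_width: 0.0291
```

Request:
carry_out --pt "0 0 0 0" --pt "0 0 0 0" --pt "0 0 0 0" --pt "0 0 0 0" --pt "0 0 0 0" --pt "0 0 2 0" --pt "0 0 4 0" --pt "0 0 4 0" --pt "0 3 3 0" --pt "0 4 0 0" --pt "0 4 0 0" --pt "0 3 0 0" --hand 6.5

```text
time_s: 7.7
tool_pos: [0.4871, 0.1662, 0.3497]
tool_rot: [-152.0, 89.0, 25.5]
force: [0.6, 0.5, -0.2]
grip_width: 0.065
```

```bash
cat > look.py <<'E'
from h import *
import sys
st(); t=shot('top'); s=shot('scene')
np.save('t.npy',t); np.save('s.npy',s)
B=blobs(t,(225,160,340,270),brown); S=blobs(s,(320,190,430,305),brown)
for c,z,_ in B:
    r=ray("top",*c,.027); print("can",c.round(0),z[4],r[:2].round(4))
print("scene",[(x[0].round(0).tolist(),int(x[1][4])) for x in S])
if len(sys.argv)>1:
    cv2.imwrite(f'pics/{sys.argv[1]}.png',np.hstack([t[130:290,190:510],s[160:320,200:520]])[:,:,::-1])
E
python3 look.py c3
```

```text
t 7.7 tcp [0.4871 0.1662 0.3497] jaw deg -92.4 x [ 0.016  0.008 -1.   ] F [ 0.6  0.5 -0.2] w 0.065 q7 [  18.    6.  -42.  106.    4.   69. -118.]
can [284. 186.] 152 [0.6193 0.2102]
can [251. 199.] 163 [0.5759 0.3149]
can [293. 210.] 71 [0.5423 0.1807]
can [265. 214.] 74 [0.5267 0.2706]
can [281. 213.] 55 [0.5306 0.2184]
can [334. 228.] 326 [0.4871 0.0507]
can [294. 226.] 79 [0.4899 0.1756]
can [254. 231.] 128 [0.4733 0.3034]
can [284. 250.] 423 [0.4151 0.2061]
can [266. 242.] 31 [0.4392 0.2657]
can [304. 243.] 31 [0.4381 0.143 ]
scene [([321.0, 209.0], 49), ([369.0, 227.0], 508), ([401.0, 232.0], 256), ([351.0, 266.0], 271), ([395.0, 265.0], 273)]
```

View pics/c3.png

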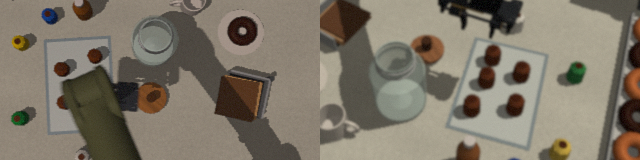

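Request:
carry_out --pt "3.2 1 -1 0.12" --pt "3.2 1 -1.5 0.12" --pt "3.2 1 -1.5 0.12" --pt "2.5 0.8 -1.5 0.12" --pt "0.5 0.2 -0.5 0.05" --pt "0 0 0 0" --pt "0 0 0 0"

```text
time_s: 8.5
tool_pos: [0.6174, 0.206, 0.2847]
tool_rot: [-154.7, 89.2, 54.6]
force: [0.5, -0.1, -0.6]
grip_width: 0.065
```

```bash
python3 -c "
from h import *
st()"
```

```text
t 8.5 tcp [0.6174 0.206  0.2847] jaw deg -60.7 x [ 0.008  0.012 -1.   ] F [ 0.5 -0.1 -0.6] w 0.065 q7 [ 12.  29. -42.  90.  20.  68. -95.]
```

Request:
carry_out --pt "0.1 0.3 -2.5 0" --pt "0 0 -2.5 0" --pt "0 0 -1.8 0" --pt "0 0 -0.8 0" --pt "0 0 0 0" --pt "0 0 0 0"

```text
time_s: 9.1
tool_pos: [0.6178, 0.2068, 0.211]
tool_rot: [-177.4, 89.0, 31.5]
force: [-0.5, 1.0, 0.3]
grip_width: 0.065
```

```bash
python3 -c "
from h import *
st()
s=shot('scene'); cv2.imwrite('pics/c4.png',cv2.resize(s[180:310,300:450],None,fx=3,fy=3)[:,:,::-1])"
```

```text
t 9.1 tcp [0.6178 0.2068 0.211 ] jaw deg -61.1 x [ 0.015  0.009 -1.   ] F [-0.5  1.   0.3] w 0.065 q7 [ 10.  33. -40.  94.  24.  61. -98.]
```

View pics/c4.png

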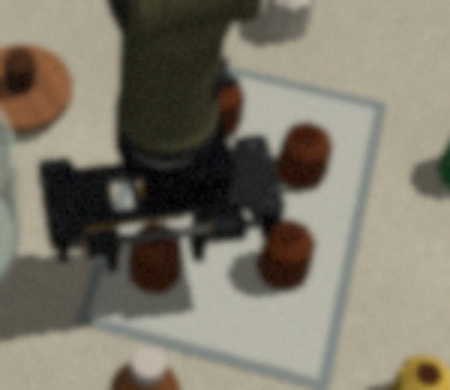

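The canele at crop (155,260) lies between the fingers, which are at x≈105 and 200. Closing.

Request:
carry_out --pt "0 0 -0.8 0" --pt "0 0 0 0" --pt "0 0 0 0" --pt "0 0 0 0" --pt "0 0 0 0" --hand 3.5 --force 20

```text
time_s: 9.65
tool_pos: [0.6188, 0.2075, 0.2052]
tool_rot: [179.7, 88.7, 28.6]
force: [0.3, -0.2, -1.2]
grip_width: 0.0438
```

Request:
carry_out --pt "0 0 1.5 0" --pt "0 0 3 0" --pt "0 0 4 0" --pt "0 0 4.5 0" --pt "0 0 4.5 0" --pt "0 0 4 0" --pt "0.5 -1 2 0" --pt "0.8 -3 0 0" --pt "0.8 -3 0 0" --pt "0.8 -3 0 0" --pt "0 0 0 0"

```text
time_s: 10.75
tool_pos: [0.6423, 0.1067, 0.4633]
tool_rot: [173.6, 88.2, 22.9]
force: [1.3, -0.2, -1.5]
grip_width: 0.0437
```

```bash
python3 -c "
from h import *
st()"
```

```text
t 10.75 tcp [0.6423 0.1067 0.4633] jaw deg -60.6 x [ 0.029  0.012 -1.   ] F [ 1.3 -0.2 -1.5] w 0.0437 q7 [ 20.  22. -43.  77.  15.  85. -82.]
```

Request:
carry_out --pt "0.3 -3 0 0" --pt "0.4 -3 0 0" --pt "0.3 -1.7 0 0" --pt "0 0 0 0" --pt "0 0 0 0"

```text
time_s: 11.25
tool_pos: [0.6506, 0.0311, 0.4679]
tool_rot: [176.7, 88.0, 26.3]
force: [-0.2, 1.9, -1.0]
grip_width: 0.0436
```

```bash
python3 -c "
from h import *
st()"
```

```text
t 11.25 tcp [0.6506 0.0311 0.4679] jaw deg -60.4 x [ 0.032  0.016 -0.999] F [-0.2  1.9 -1. ] w 0.0436 q7 [ 26.  21. -42.  77.  14.  85. -75.]
```

Request:
carry_out --pt "0.2 -0.8 -1.5 0" --pt "0 0 -2 0" --pt "0 0 -1 0" --pt "0 0 0 0" --pt "0 0 0 0"

```text
time_s: 11.75
tool_pos: [0.6515, 0.0291, 0.4193]
tool_rot: [-178.4, 87.9, 31.7]
force: [-0.4, -0.5, -0.5]
grip_width: 0.0435
```

```bash
python3 -c "
from h import *
st()
s=shot('scene'); cv2.imwrite('pics/c5.png',cv2.resize(s[160:290,200:350],None,fx=3,fy=3)[:,:,::-1])"
```

```text
t 11.75 tcp [0.6515 0.0291 0.4193] jaw deg -59.9 x [ 0.031  0.019 -0.999] F [-0.4 -0.5 -0.5] w 0.0435 q7 [ 27.  22. -42.  81.  14.  80. -75.]
```

View pics/c5.png

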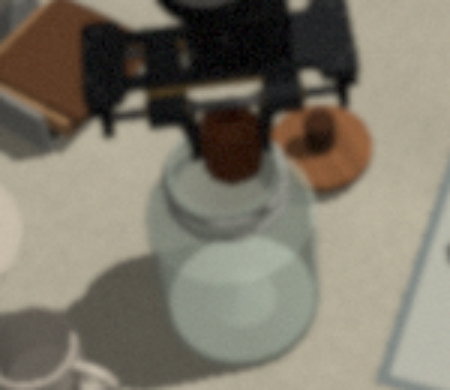

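The canele at crop (232,145) hangs over the mouth, whose rim ellipse is centred near (225,190). I'll shift slightly in y, lower and release.

Request:
carry_out --pt "0.1 -0.6 -0.8 0" --pt "0 0 -1 0" --pt "0 0 -0.4 0" --pt "0 0 0 0" --pt "0 0 0 0"

```text
time_s: 12.3
tool_pos: [0.653, 0.0226, 0.3968]
tool_rot: [179.8, 87.8, 29.9]
force: [-0.8, 0.4, -0.5]
grip_width: 0.0438
```

```bash
python3 -c "
from h import *
st(); print(proj('scene',[.6585,.026,.205]))
s=shot('scene'); print(cv2.HoughCircles)"
```

```text
t 12.3 tcp [0.653  0.0226 0.3968] jaw deg -59.9 x [ 0.033  0.019 -0.999] F [-0.8  0.4 -0.5] w 0.0438 q7 [ 27.  23. -41.  83.  15.  77. -74.]
[274.26490454 215.07781617]
<built-in function HoughCircles>
```

Request:
carry_out --pt "0 0 0 0" --pt "0 0 0 0" --pt "0 0 0 0" --pt "0 0 0 0" --pt "0 0 1 0" --pt "0 0 3 0" --pt "0 0 2 0" --pt "0 0 0 0" --hand 6.8

```text
time_s: 13.15
tool_pos: [0.653, 0.023, 0.462]
tool_rot: [178.2, 87.7, 28.4]
force: [0.3, -0.5, -0.5]
grip_width: 0.068
```

```bash
python3 look.py; python3 -c "
from h import *
s=np.load('s.npy'); t=np.load('t.npy');cv2.imwrite('pics/c6.png',np.hstack([cv2.resize(s[160:310,200:430],None,fx=2,fy=2),cv2.resize(t[140:290,200:370],None,fx=2,fy=2)])[:,:,::-1])"
```

```text
t 13.15 tcp [0.653 0.023 0.462] jaw deg -59.8 x [ 0.036  0.019 -0.999] F [ 0.3 -0.5 -0.5] w 0.068 q7 [ 27.  22. -42.  77.  14.  84. -74.]
can [251. 199.] 161 [0.5758 0.3148]
can [281. 216.] 150 [0.5237 0.2202]
can [333. 227.] 356 [0.4875 0.0525]
can [254. 232.] 163 [0.4712 0.303 ]
can [282. 240.] 148 [0.4457 0.2128]
scene [([321.0, 209.0], 49), ([369.0, 227.0], 504), ([401.0, 232.0], 256), ([395.0, 265.0], 274)]
```

View pics/c6.png

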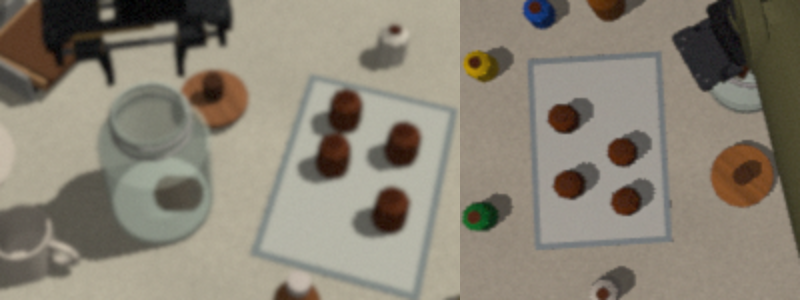

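The first canele is inside the jar, showing dark at (180,193) in the left half. Four remain on the mat, unmoved. Next is the one at (0.576, 0.315).

Request:
carry_out --pt "-1 3.5 0 0" --pt "-1 3.8 0 0" --pt "-1 3.8 -0.5 0" --pt "-1 3.8 -2.5 0" --pt "-1 3.5 -3 0" --pt "-1 3.5 -3 0" --pt "-1 3 -3 0" --pt "-0.8 2 -3 0" --pt "-0.2 0.5 -2 0" --pt "0 0 0 0" --pt "0 0 0 0"

```text
time_s: 14.35
tool_pos: [0.5625, 0.3009, 0.2689]
tool_rot: [-171.2, 88.9, 38.7]
force: [0.2, 0.1, 0.3]
grip_width: 0.068
```

```bash
python3 -c "
from h import *
st()"
```

```text
t 14.35 tcp [0.5625 0.3009 0.2689] jaw deg -60.0 x [ 0.015  0.012 -1.   ] F [0.2 0.1 0.3] w 0.068 q7 [   4.   29.  -44.   93.   22.   66. -106.]
```

Request:
carry_out --pt "1.1 1.2 0 0" --pt "0 0 0 0" --pt "0 0 -2 0" --pt "0 0 -2 0" --pt "0 0 -1 0" --pt "0 0 0 0" --pt "0 0 0 0"

```text
time_s: 15.05
tool_pos: [0.5786, 0.3068, 0.2245]
tool_rot: [175.2, 88.5, 24.6]
force: [0.1, -0.4, 0.3]
grip_width: 0.0681
```

```bash
python3 -c "
from h import *
st()"
```

```text
t 15.05 tcp [0.5786 0.3068 0.2245] jaw deg -60.7 x [ 0.024  0.011 -1.   ] F [ 0.1 -0.4  0.3] w 0.0681 q7 [   2.   33.  -42.   93.   25.   62. -108.]
```

Request:
carry_out --pt "-0.5 0.8 0 0" --pt "0 0 0 0" --pt "0 0 -1.5 0" --pt "0 0 -0.4 0" --pt "0 0 0 0"

```text
time_s: 15.55
tool_pos: [0.5737, 0.3161, 0.2072]
tool_rot: [175.1, 88.2, 24.4]
force: [0.6, 0.2, -0.4]
grip_width: 0.0678
```

Request:
carry_out --pt "0 0 0 0" --pt "0 0 0 0" --pt "0 0 0 0" --pt "0 0 0 0" --pt "0 0 0 0" --hand 3.5 --force 20

```text
time_s: 16.05
tool_pos: [0.5739, 0.3158, 0.2068]
tool_rot: [174.8, 88.3, 24.1]
force: [0.5, -0.0, -1.4]
grip_width: 0.0431
```

Request:
carry_out --pt "0 0 1.5 0" --pt "0 0 3 0" --pt "0.3 -1 4 0" --pt "0.6 -2 4 0" --pt "0.8 -2.5 4 0" --pt "0.8 -2.5 4 0" --pt "1 -3 3 0" --pt "1 -3.5 1 0" --pt "1 -3.5 0 0" --pt "1 -3.5 0 0" --pt "0.8 -3 0 0" --pt "0 0 0 0"

```text
time_s: 17.25
tool_pos: [0.641, 0.0647, 0.4773]
tool_rot: [168.5, 87.6, 18.4]
force: [0.3, 0.1, -1.3]
grip_width: 0.0433
```

```bash
python3 -c "
from h import *
st()"
```

```text
t 17.25 tcp [0.641  0.0647 0.4773] jaw deg -60.1 x [ 0.04   0.013 -0.999] F [ 0.3  0.1 -1.3] w 0.0433 q7 [ 24.  20. -43.  77.  14.  85. -78.]
```

Request:
carry_out --pt "0.6 -2.5 0 0" --pt "0.4 -1.6 -1 0" --pt "0 0 -2 0" --pt "0 0 -1.5 0" --pt "0 0 0 0" --pt "0 0 0 0"

```text
time_s: 17.85
tool_pos: [0.6494, 0.0256, 0.4335]
tool_rot: [171.3, 87.4, 21.5]
force: [-0.3, 0.4, -0.0]
grip_width: 0.0434
```

```bash
python3 -c "
from h import *
st()"
```

```text
t 17.85 tcp [0.6494 0.0256 0.4335] jaw deg -59.9 x [ 0.043  0.017 -0.999] F [-0.3  0.4 -0. ] w 0.0434 q7 [ 27.  22. -42.  81.  14.  80. -74.]
```

Request:
carry_out --pt "0.2 -0.3 -1.5 0" --pt "0 0 -1.2 0" --pt "0 0 -0.6 0" --pt "0 0 -0.2 0" --pt "0 0 0 0"

```text
time_s: 18.35
tool_pos: [0.6514, 0.0246, 0.3964]
tool_rot: [171.8, 87.3, 22.2]
force: [0.3, 0.5, -0.6]
grip_width: 0.0439
```

Request:
carry_out --pt "0 0 0 0" --pt "0 0 0 0" --pt "0 0 0 0" --pt "0 0 0 0" --pt "0 0 1 0" --pt "0 0 3 0" --pt "0 0 2 0" --pt "0 0 0 0" --hand 6.8

```text
time_s: 19.15
tool_pos: [0.6515, 0.0248, 0.4621]
tool_rot: [170.7, 87.1, 21.0]
force: [0.2, 0.1, 0.3]
grip_width: 0.0678
```

```bash
python3 look.py
```

```text
t 19.15 tcp [0.6515 0.0248 0.4621] jaw deg -59.7 x [ 0.047  0.018 -0.999] F [0.2 0.1 0.3] w 0.0678 q7 [ 27.  21. -42.  78.  14.  83. -74.]
can [281. 215.] 149 [0.5238 0.2201]
can [333. 227.] 355 [0.4876 0.0525]
can [254. 232.] 161 [0.471  0.3032]
can [282. 240.] 149 [0.4458 0.213 ]
scene [([321.0, 209.0], 48), ([369.0, 227.0], 503), ([401.0, 232.0], 256)]
```

Request:
carry_out --pt "-2.2 3.2 0 0" --pt "-2.2 3.2 0 0" --pt "-2.2 3.2 -0.5 0" --pt "-2.2 3.2 -3 0" --pt "-2.2 3.2 -3 0" --pt "-1.8 2.6 -3.5 0" --pt "-0.6 0.8 -4 0" --pt "0 0 -3.5 0" --pt "0 0 -1.5 0" --pt "0 0 0 0" --pt "0 0 0 0"

```text
time_s: 20.35
tool_pos: [0.5059, 0.2203, 0.2522]
tool_rot: [173.5, 88.0, 23.6]
force: [-0.0, -0.2, 0.6]
grip_width: 0.0678
```

```bash
python3 -c "
from h import *
st()"
```

```text
t 20.35 tcp [0.5059 0.2203 0.2522] jaw deg -59.9 x [ 0.031  0.014 -0.999] F [-0.  -0.2  0.6] w 0.0678 q7 [ 15.  19. -47. 107.  17.  59. -99.]
```

Request:
carry_out --pt "1.2 -0.2 0 0" --pt "0 0 0 0" --pt "0 0 -1 0" --pt "0 0 -0.5 0" --pt "0 0 0 0"

```text
time_s: 20.85
tool_pos: [0.5228, 0.2171, 0.2412]
tool_rot: [171.3, 87.5, 21.2]
force: [0.0, -0.1, 1.1]
grip_width: 0.0681
```

```bash
python3 -c "
from h import *
st()"
```

```text
t 20.85 tcp [0.5228 0.2171 0.2412] jaw deg -60.1 x [ 0.041  0.016 -0.999] F [ 0.  -0.1  1.1] w 0.0681 q7 [ 14.  22. -46. 106.  19.  58. -99.]
```

Request:
carry_out --pt "-0.5 0.1 -1 0" --pt "0 0 -1.2 0" --pt "0 0 -0.9 0" --pt "0 0 -0.3 0" --pt "0 0 0 0"

```text
time_s: 21.35
tool_pos: [0.5162, 0.2182, 0.2032]
tool_rot: [171.4, 87.6, 21.3]
force: [-0.3, -0.8, 0.2]
grip_width: 0.0681
```

Request:
carry_out --pt "0 0 0 0" --pt "0 0 0 0" --pt "0 0 0 0" --pt "0 0 0 0" --pt "0 0 0 0" --hand 3.5 --force 20

```text
time_s: 21.85
tool_pos: [0.5168, 0.2185, 0.2041]
tool_rot: [171.2, 87.5, 21.1]
force: [0.2, -0.1, -0.6]
grip_width: 0.0439
```

Request:
carry_out --pt "0 0 1.5 0" --pt "0 0 3 0" --pt "0 0 4 0" --pt "0.8 -1 4.5 0" --pt "1.2 -1.5 4.5 0" --pt "1.5 -2 4 0" --pt "2 -3 3 0" --pt "2 -3 1 0" --pt "2 -3 0 0" --pt "1.6 -2.4 0 0" --pt "0.5 -0.8 0 0" --pt "0 0 0 0"

```text
time_s: 23.05
tool_pos: [0.6282, 0.049, 0.4842]
tool_rot: [167.0, 86.9, 17.6]
force: [-0.6, -0.3, -1.7]
grip_width: 0.0438
```

```bash
python3 -c "
from h import *
st()"
```

```text
t 23.05 tcp [0.6282 0.049  0.4842] jaw deg -59.5 x [ 0.051  0.016 -0.999] F [-0.6 -0.3 -1.7] w 0.0438 q7 [ 27.  18. -44.  79.  12.  85. -75.]
```

Request:
carry_out --pt "1.1 -1.3 0 0" --pt "1 -1.2 -1 0" --pt "0 0 -2.5 0" --pt "0 0 -1.5 0" --pt "0 0 0 0" --pt "0 0 0 0"

```text
time_s: 23.65
tool_pos: [0.6493, 0.027, 0.4316]
tool_rot: [169.1, 87.0, 20.1]
force: [0.2, -0.0, 0.2]
grip_width: 0.0435
```

```bash
python3 -c "
from h import *
st()"
```

```text
t 23.65 tcp [0.6493 0.027  0.4316] jaw deg -59.0 x [ 0.05   0.018 -0.999] F [ 0.2 -0.   0.2] w 0.0435 q7 [ 28.  22. -43.  81.  14.  80. -74.]
```

Request:
carry_out --pt "0.1 -0.4 -1.5 0" --pt "0 0 -1.1 0" --pt "0 0 -0.5 0" --pt "0 0 -0.1 0" --pt "0 0 0 0"

```text
time_s: 24.15
tool_pos: [0.6504, 0.0236, 0.3984]
tool_rot: [168.3, 86.9, 19.5]
force: [-0.3, 0.4, 0.3]
grip_width: 0.0434
```

Request:
carry_out --pt "0 0 0 0" --pt "0 0 0 0" --pt "0 0 0 0" --pt "0 0 0 0" --pt "0 0 1 0" --pt "0 0 3 0" --pt "0 0 2 0" --pt "0 0 0 0" --hand 6.8

```text
time_s: 24.95
tool_pos: [0.6505, 0.024, 0.4642]
tool_rot: [167.4, 86.6, 18.5]
force: [0.6, 0.4, 0.7]
grip_width: 0.0678
```

```bash
python3 look.py; python3 -c "
from h import *
s=np.load('s.npy'); t=np.load('t.npy');cv2.imwrite('pics/c7.png',np.hstack([cv2.resize(s[160:310,200:430],None,fx=2,fy=2),cv2.resize(t[140:290,200:370],None,fx=2,fy=2)])[:,:,::-1])"
```

```text
t 24.95 tcp [0.6505 0.024  0.4642] jaw deg -58.9 x [ 0.056  0.019 -0.998] F [0.6 0.4 0.7] w 0.0678 q7 [ 28.  21. -43.  78.  14.  83. -73.]
can [333. 227.] 354 [0.4876 0.0525]
can [254. 232.] 162 [0.4711 0.3032]
can [282. 240.] 150 [0.4457 0.2127]
scene [([321.0, 209.0], 49), ([372.0, 215.0], 235), ([401.0, 232.0], 256)]
```

View pics/c7.png

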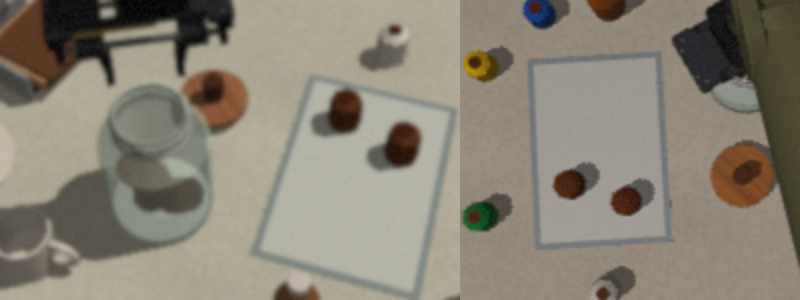

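Three caneles are in the jar, seen as dark shapes at (140–200, 170–195). Two are left on the mat, at right-half (568,184) and (626,201).

Request:
carry_out --pt "-2 3.2 0 0" --pt "-2 3.2 0 0" --pt "-2 3.2 0 0" --pt "-2 3.2 -2.5 0" --pt "-2 3.2 -3 0" --pt "-2 3.2 -3 0" --pt "-2 3.2 -3.2 0" --pt "-2 3 -3.2 0" --pt "-1 2 -3 0" --pt "0 0 -1.5 0" --pt "0 0 0 0" --pt "0 0 0 0"

```text
time_s: 26.25
tool_pos: [0.4683, 0.2972, 0.2489]
tool_rot: [165.1, 87.8, 16.0]
force: [-0.3, -0.1, 0.3]
grip_width: 0.0681
```

```bash
python3 -c "
from h import *
st()"
```

```text
t 26.25 tcp [0.4683 0.2972 0.2489] jaw deg -59.2 x [ 0.037  0.011 -0.999] F [-0.3 -0.1  0.3] w 0.0681 q7 [   7.   21.  -49.  107.   19.   59. -109.]
```

Request:
carry_out --pt "-0.3 0.5 0 0" --pt "0 0 0 0" --pt "0 0 -1.5 0" --pt "0 0 -1.5 0" --pt "0 0 -0.8 0" --pt "0 0 0 0"

```text
time_s: 26.85
tool_pos: [0.4696, 0.2991, 0.211]
tool_rot: [163.6, 87.4, 14.0]
force: [-0.1, -0.0, 0.6]
grip_width: 0.0678
```

```bash
python3 -c "
from h import *
st()"
```

```text
t 26.85 tcp [0.4696 0.2991 0.211 ] jaw deg -59.7 x [ 0.044  0.011 -0.999] F [-0.1 -0.   0.6] w 0.0678 q7 [   5.   24.  -47.  108.   22.   55. -112.]
```

Request:
carry_out --pt "-0.6 0.3 -0.3 0" --pt "0 0 -0.3 0" --pt "0 0 0 0"

```text
time_s: 27.15
tool_pos: [0.4628, 0.3025, 0.204]
tool_rot: [163.9, 87.5, 14.3]
force: [-0.1, -0.1, 0.3]
grip_width: 0.0681
```

Request:
carry_out --pt "0 0 0 0" --pt "0 0 0 0" --pt "0 0 0 0" --pt "0 0 0 0" --pt "0 0 0 0" --hand 3.5 --force 20

```text
time_s: 27.65
tool_pos: [0.4632, 0.3028, 0.205]
tool_rot: [164.1, 87.3, 14.4]
force: [0.1, -0.2, -0.8]
grip_width: 0.044
```

Request:
carry_out --pt "0 0 1.5 0" --pt "0 0 3 0" --pt "0 0 4 0" --pt "1 -1.5 4.5 0" --pt "1.2 -2 4.2 0" --pt "1.8 -3 3 0" --pt "2 -3.2 2 0" --pt "2 -3.2 1 0" --pt "2 -3.2 0 0" --pt "2 -3.2 0 0" --pt "1.5 -2.5 0 0" --pt "0 0 0 0"

```text
time_s: 28.85
tool_pos: [0.5949, 0.0789, 0.4609]
tool_rot: [160.1, 86.7, 11.2]
force: [-0.1, 0.1, -0.4]
grip_width: 0.0433
```

```bash
python3 -c "
from h import *
st()"
```

```text
t 28.85 tcp [0.5949 0.0789 0.4609] jaw deg -59.0 x [ 0.057  0.011 -0.998] F [-0.1  0.1 -0.4] w 0.0433 q7 [ 28.  14. -45.  86.  10.  81. -77.]
```

Request:
carry_out --pt "1.8 -1.8 0 0" --pt "1.8 -1.8 0 0" --pt "1.4 -1.4 -0.5 0" --pt "0 0 -1.5 0" --pt "0 0 -0.8 0" --pt "0 0 0 0" --pt "0 0 0 0"

```text
time_s: 29.55
tool_pos: [0.6423, 0.0335, 0.4367]
tool_rot: [163.9, 86.5, 15.4]
force: [0.4, 0.4, -0.5]
grip_width: 0.0437
```

```bash
python3 -c "
from h import *
st()"
```

```text
t 29.55 tcp [0.6423 0.0335 0.4367] jaw deg -58.5 x [ 0.059  0.016 -0.998] F [ 0.4  0.4 -0.5] w 0.0437 q7 [ 28.  20. -43.  82.  14.  79. -73.]
```

Request:
carry_out --pt "0.6 -1 0 0" --pt "0 0 0 0" --pt "0 0 -1.8 0" --pt "0 0 -1.2 0" --pt "0 0 -0.5 0" --pt "0 0 0 0" --pt "0 0 0 0"

```text
time_s: 30.25
tool_pos: [0.6482, 0.0249, 0.4037]
tool_rot: [162.8, 86.3, 14.5]
force: [-0.3, 1.1, -0.3]
grip_width: 0.0434
```

```bash
python3 -c "
from h import *
st()"
```

```text
t 30.25 tcp [0.6482 0.0249 0.4037] jaw deg -58.4 x [ 0.063  0.016 -0.998] F [-0.3  1.1 -0.3] w 0.0434 q7 [ 28.  22. -42.  84.  15.  76. -73.]
```

Request:
carry_out --pt "0 0 -0.5 0" --pt "0 0 0 0"

```text
time_s: 30.45
tool_pos: [0.6484, 0.0251, 0.3993]
tool_rot: [162.6, 86.2, 14.3]
force: [1.0, -0.5, -0.6]
grip_width: 0.0436
```

Request:
carry_out --pt "0 0 0 0" --pt "0 0 0 0" --pt "0 0 0 0" --pt "0 0 0 0" --pt "0 0 1 0" --pt "0 0 3 0" --pt "0 0 2 0" --pt "0 0 0 0" --hand 6.8

```text
time_s: 31.25
tool_pos: [0.6484, 0.0253, 0.464]
tool_rot: [162.5, 86.1, 14.2]
force: [-0.0, 0.4, 0.5]
grip_width: 0.0678
```

```bash
python3 look.py
```

```text
t 31.25 tcp [0.6484 0.0253 0.464 ] jaw deg -58.3 x [ 0.066  0.017 -0.998] F [-0.   0.4  0.5] w 0.0678 q7 [ 28.  20. -43.  79.  14.  82. -72.]
can [333. 227.] 354 [0.4876 0.0524]
can [282. 240.] 146 [0.4457 0.2131]
scene [([321.0, 209.0], 49), ([372.0, 215.0], 238)]
```

Request:
carry_out --pt "-2.7 2.5 0 0" --pt "-2.9 2.6 0 0" --pt "-2.9 2.6 0 0" --pt "-2.9 2.6 -2.5 0" --pt "-2.9 2.6 -3 0" --pt "-2.9 2.6 -3 0" --pt "-2 1.7 -3.2 0" --pt "0 0 -3.2 0" --pt "0 0 -3 0" --pt "0 0 -1.5 0" --pt "0 0 0 0" --pt "0 0 0 0"

```text
time_s: 32.55
tool_pos: [0.441, 0.1964, 0.2465]
tool_rot: [160.6, 87.3, 12.2]
force: [-0.2, 0.3, 0.6]
grip_width: 0.0674
```

```bash
python3 -c "
from h import *
st()"
```

```text
t 32.55 tcp [0.441  0.1964 0.2465] jaw deg -58.4 x [ 0.046  0.01  -0.999] F [-0.2  0.3  0.6] w 0.0674 q7 [ 21.  10. -52. 116.  11.  55. -94.]
```

Request:
carry_out --pt "-0.2 1.5 0.2 0" --pt "0 0 0 0" --pt "0 0 0 0" --pt "0 0 -1 0" --pt "0 0 -0.8 0" --pt "0 0 0 0"

```text
time_s: 33.15
tool_pos: [0.4408, 0.2093, 0.2315]
tool_rot: [158.3, 87.1, 9.6]
force: [-0.5, 1.0, -0.9]
grip_width: 0.068
```

```bash
python3 -c "
from h import *
st()"
```

```text
t 33.15 tcp [0.4408 0.2093 0.2315] jaw deg -58.7 x [ 0.05   0.009 -0.999] F [-0.5  1.  -0.9] w 0.068 q7 [ 19.  13. -51. 116.  14.  54. -98.]
```

Request:
carry_out --pt "-0.4 0.4 -0.5 0" --pt "0 0 -1 0" --pt "0 0 -0.8 0" --pt "0 0 -0.3 0" --pt "0 0 0 0"

```text
time_s: 33.65
tool_pos: [0.436, 0.2132, 0.2022]
tool_rot: [158.3, 87.2, 9.6]
force: [-0.3, 0.1, -0.2]
grip_width: 0.0683
```

Request:
carry_out --pt "0 0 0 0" --pt "0 0 0 0" --pt "0 0 0 0" --pt "0 0 0 0" --pt "0 0 0 0" --hand 3.5 --force 20

```text
time_s: 34.15
tool_pos: [0.4364, 0.2133, 0.2028]
tool_rot: [158.3, 87.1, 9.7]
force: [-0.4, 0.3, -0.1]
grip_width: 0.0438
```

Request:
carry_out --pt "0 0 1.5 0" --pt "0 0 3 0" --pt "0 0 4 0" --pt "1 -1 4.5 0" --pt "1.6 -1.4 4.2 0" --pt "2.2 -2 3.5 0" --pt "2.4 -2.2 2 0" --pt "2.4 -2.2 1 0" --pt "2.4 -2.2 0 0" --pt "2.4 -2.2 0 0" --pt "1.5 -1.4 0 0" --pt "0 0 0 0"

```text
time_s: 35.35
tool_pos: [0.5959, 0.0607, 0.4502]
tool_rot: [151.4, 87.1, 3.0]
force: [-0.2, -0.9, -1.4]
grip_width: 0.044
```

```bash
python3 -c "
from h import *
st()"
```

```text
t 35.35 tcp [0.5959 0.0607 0.4502] jaw deg -58.5 x [ 0.051  0.003 -0.999] F [-0.2 -0.9 -1.4] w 0.044 q7 [ 30.  15. -46.  87.  11.  80. -75.]
```

Request:
carry_out --pt "1.8 -1.2 0 0" --pt "1.8 -1.2 0 0" --pt "1.6 -1 -0.3 0" --pt "0 0 -1 0" --pt "0 0 -0.4 0" --pt "0 0 0 0" --pt "0 0 0 0"

```text
time_s: 36.05
tool_pos: [0.6443, 0.0331, 0.4314]
tool_rot: [155.5, 87.4, 7.6]
force: [-1.0, 0.2, -1.0]
grip_width: 0.0438
```

```bash
python3 -c "
from h import *
st()"
```

```text
t 36.05 tcp [0.6443 0.0331 0.4314] jaw deg -58.0 x [ 0.045  0.006 -0.999] F [-1.   0.2 -1. ] w 0.0438 q7 [ 28.  21. -44.  82.  15.  80. -74.]
```

Request:
carry_out --pt "0.7 -0.8 0 0" --pt "0 0 0 0" --pt "0 0 -1.5 0" --pt "0 0 -1.1 0" --pt "0 0 -0.5 0" --pt "0 0 0 0" --pt "0 0 0 0"

```text
time_s: 36.75
tool_pos: [0.6505, 0.0258, 0.398]
tool_rot: [154.9, 87.4, 7.0]
force: [-0.6, -0.0, -0.3]
grip_width: 0.0439
```

```bash
python3 -c "
from h import *
st()"
```

```text
t 36.75 tcp [0.6505 0.0258 0.398 ] jaw deg -57.9 x [ 0.044  0.005 -0.999] F [-0.6 -0.  -0.3] w 0.0439 q7 [ 28.  23. -43.  84.  16.  77. -74.]
```

Request:
carry_out --pt "0 0 0 0" --pt "0 0 0 0" --pt "0 0 0 0" --pt "0 0 0 0" --pt "0 0 1 0" --pt "0 0 3 0" --pt "0 0 2 0" --pt "0 0 0 0" --hand 6.8

```text
time_s: 37.55
tool_pos: [0.6506, 0.0262, 0.4636]
tool_rot: [154.9, 87.2, 7.0]
force: [0.6, -0.3, 0.6]
grip_width: 0.0682
```

```bash
python3 look.py; python3 -c "
from h import *
s=np.load('s.npy'); t=np.load('t.npy')
for c,z,_ in blobs(t,(310,205,375,255),brown,100): print('lid',c,z,ray('top',*c,.026))
cv2.imwrite('pics/c8.png',np.hstack([cv2.resize(s[160:310,200:430],None,fx=2,fy=2),cv2.resize(t[140:290,200:370],None,fx=2,fy=2)])[:,:,::-1])"
```

```text
t 37.55 tcp [0.6506 0.0262 0.4636] jaw deg -57.9 x [ 0.048  0.006 -0.999] F [ 0.6 -0.3  0.6] w 0.0682 q7 [ 28.  22. -44.  78.  15.  84. -73.]
can [333. 227.] 355 [0.4876 0.0525]
scene [([321.0, 209.0], 49)]
lid [366.90491803 229.24918033] [356 205  19  50 305] [ 0.48288894 -0.05369988  0.026     ]
lid [340.67816092 227.32056194] [325 212  33  32 783] [0.48817356 0.02920574 0.026     ]
```

View pics/c8.png

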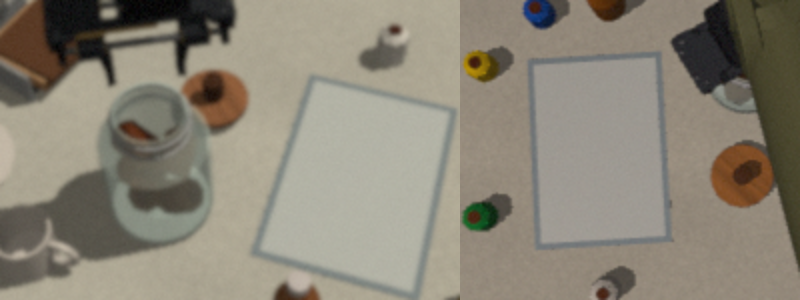

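All five are in the jar and the mat is empty. The lid sits at the right-half (742,175), i.e. about (0.4885, 0.029). Now I'll fetch it.

Request:
carry_out --pt "-3 0 0 0" --pt "-3 0 0 0" --pt "-3 0 0 0" --pt "-3 0 -2 0" --pt "-2.5 0 -3.5 0" --pt "-0.5 0 -3.5 0" --pt "0 0 -3.5 0" --pt "0 0 -3.5 0" --pt "0 0 -1.5 0" --pt "0 0 0 0" --pt "0 0 0 0"

```text
time_s: 38.75
tool_pos: [0.4877, 0.0232, 0.2657]
tool_rot: [158.6, 88.5, 10.6]
force: [1.0, -0.3, -0.6]
grip_width: 0.0681
```

```bash
python3 -c "
from h import *
st()
for z in(.08,.12,.16,.19): print(z,ray('scene',267,225,z).round(3))"
```

```text
t 38.75 tcp [0.4877 0.0232 0.2657] jaw deg -58.0 x [ 0.025  0.005 -1.   ] F [ 1.  -0.3 -0.6] w 0.0681 q7 [ 38.   9. -46. 114.   7.  58. -70.]
0.08 [ 0.617 -0.026  0.08 ]
0.12 [ 0.64  -0.011  0.12 ]
0.16 [0.664 0.005 0.16 ]
0.19 [0.681 0.016 0.19 ]
```

Request:
carry_out --pt "-0.3 0.5 -0.5 0" --pt "0 0 0 0" --pt "0 0 -1.5 0" --pt "0 0 -1.5 0" --pt "0 0 -0.8 0" --pt "0 0 0 0"

```text
time_s: 39.35
tool_pos: [0.4861, 0.0287, 0.2228]
tool_rot: [154.0, 88.1, 5.9]
force: [-0.6, -0.2, 0.1]
grip_width: 0.0679
```

```bash
python3 -c "
from h import *
st()"
```

```text
t 39.35 tcp [0.4861 0.0287 0.2228] jaw deg -58.1 x [ 0.032  0.003 -0.999] F [-0.6 -0.2  0.1] w 0.0679 q7 [ 36.  13. -45. 117.  11.  53. -74.]
```

Request:
carry_out --pt "-0.3 0 -0.4 0" --pt "0 0 -0.4 0" --pt "0 0 0 0" --pt "0 0 0 0"

```text
time_s: 39.75
tool_pos: [0.4833, 0.0288, 0.2148]
tool_rot: [153.7, 88.1, 5.7]
force: [-0.1, -0.6, -0.0]
grip_width: 0.068
```

Request:
carry_out --pt "0 0 0 0" --pt "0 0 0 0" --pt "0 0 0 0" --pt "0 0 0 0" --pt "0 0 0 0" --pt "0 0 0 0" --pt "0 0 0 0" --hand 2.0 --force 30

```text
time_s: 40.45
tool_pos: [0.4838, 0.0289, 0.2158]
tool_rot: [153.0, 88.0, 4.9]
force: [-0.2, -0.0, 0.2]
grip_width: 0.0294
```

```bash
python3 -c "
from h import *
st()"
```

```text
t 40.45 tcp [0.4838 0.0289 0.2158] jaw deg -58.1 x [ 0.035  0.003 -0.999] F [-0.2 -0.   0.2] w 0.0294 q7 [ 36.  13. -45. 117.  12.  52. -74.]
```

Request:
carry_out --pt "0 0 1.5 0" --pt "0 0 3 0" --pt "0 0 4 0" --pt "0 0 4.5 0" --pt "0 0 4.5 0" --pt "0 0 4 0" --pt "1 0 2 0" --pt "2.5 0 0 0" --pt "2.5 0 0 0" --pt "2.5 0 0 0" --pt "2 0 0 0" --pt "0 0 0 0"

```text
time_s: 41.65
tool_pos: [0.5852, 0.032, 0.4702]
tool_rot: [148.0, 87.8, 0.2]
force: [-1.3, 0.3, -1.5]
grip_width: 0.029
```

```bash
python3 -c "
from h import *
st()"
```

```text
t 41.65 tcp [0.5852 0.032  0.4702] jaw deg -57.8 x [ 0.038  0.    -0.999] F [-1.3  0.3 -1.5] w 0.029 q7 [ 35.  13. -48.  86.  10.  83. -71.]
```

Request:
carry_out --pt "2 -0.2 0 0" --pt "2 -0.2 0 0" --pt "1.8 -0.2 -0.5 0" --pt "0.4 0 -1 0" --pt "0 0 -1 0" --pt "0 0 -0.4 0" --pt "0 0 0 0" --pt "0 0 0 0"

```text
time_s: 42.45
tool_pos: [0.6425, 0.0274, 0.4427]
tool_rot: [145.6, 88.1, -1.9]
force: [-0.5, 0.1, -1.8]
grip_width: 0.0297
```

```bash
python3 -c "
from h import *
st()
s=shot('scene'); cv2.imwrite('pics/c9.png',cv2.resize(s[150:290,210:350],None,fx=4,fy=4)[:,:,::-1])"
```

```text
t 42.45 tcp [0.6425 0.0274 0.4427] jaw deg -57.6 x [ 0.033 -0.001 -0.999] F [-0.5  0.1 -1.8] w 0.0297 q7 [ 30.  22. -47.  81.  17.  82. -74.]
```

View pics/c9.png

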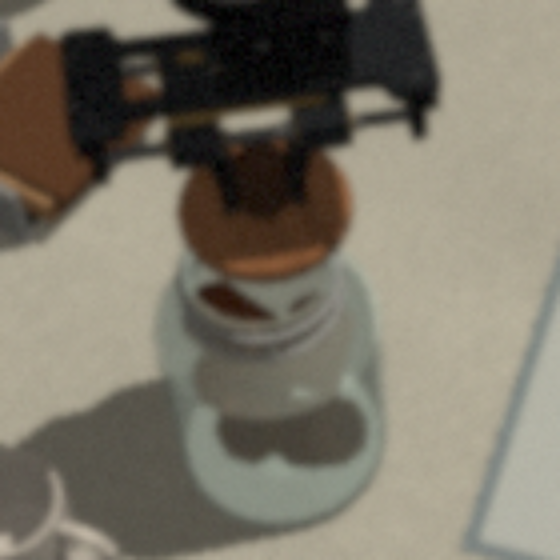

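The lid is level at crop (265,215), about 1 cm short in x of the mouth. I'll correct that and then lower it.

Request:
carry_out --pt "1 -0.2 0 0" --pt "0 0 0 0" --pt "0 0 -0.5 0" --pt "0 0 0 0" --pt "0 0 0 0"

```text
time_s: 43.0
tool_pos: [0.6534, 0.0253, 0.4389]
tool_rot: [145.6, 88.0, -2.0]
force: [-0.5, -1.0, -1.8]
grip_width: 0.0292
```

```bash
python3 -c "
from h import *
st()"
```

```text
t 43.0 tcp [0.6534 0.0253 0.4389] jaw deg -57.6 x [ 0.035 -0.001 -0.999] F [-0.5 -1.  -1.8] w 0.0292 q7 [ 30.  23. -47.  79.  17.  82. -74.]
```

Request:
carry_out --pt "0 0 -1 0" --pt "0 0 -1 0" --pt "0 0 -0.5 0" --pt "0 0 0 0" --pt "0 0 0 0"

```text
time_s: 43.5
tool_pos: [0.6529, 0.0253, 0.4105]
tool_rot: [145.2, 88.1, -2.3]
force: [-0.4, -0.2, -1.2]
grip_width: 0.0297
```

Request:
carry_out --pt "0 0 -0.3 0" --pt "0 0 -0.2 0" --pt "0 0 0 0" --pt "0 0 0 0"

```text
time_s: 43.9
tool_pos: [0.6531, 0.0254, 0.4074]
tool_rot: [145.1, 88.0, -2.5]
force: [-0.9, 0.0, -2.0]
grip_width: 0.0293
```

Request:
carry_out --pt "0 0 -0.15 0" --pt "0 0 0 0"

```text
time_s: 44.1
tool_pos: [0.6532, 0.0255, 0.4071]
tool_rot: [144.9, 87.9, -2.7]
force: [0.0, -0.3, -0.6]
grip_width: 0.0297
```

Request:
carry_out --pt "0 0 0 0" --pt "0 0 0 0" --pt "0 0 0 0" --pt "0 0 0 0" --pt "0 0 0 0" --pt "0 0 0 0" --pt "0 0 1.5 0" --pt "0 0 3 0" --pt "0 0 3 0" --pt "-1 -1 2 0" --pt "-2 -3 0 0" --pt "0 0 0 0" --hand 8.0

```text
time_s: 45.3
tool_pos: [0.6222, -0.0144, 0.5107]
tool_rot: [146.1, 87.7, -1.3]
force: [-0.2, -1.2, 0.1]
grip_width: 0.0801
```

```bash
python3 -c "
from h import *
st()"
```

```text
t 45.3 tcp [ 0.6222 -0.0144  0.5107] jaw deg -57.4 x [ 0.041 -0.001 -0.999] F [-0.2 -1.2  0.1] w 0.0801 q7 [ 35.  18. -47.  77.  13.  88. -68.]
```

Request:
carry_out --pt "-2 -1.7 0 0.15" --pt "-2 -1.7 0 0.15" --pt "-2 -1.7 0 0.15" --pt "-2 -1.7 0 0.15" --pt "-2 -1.7 0 0.15" --pt "-2 -1.7 -1 0.15" --pt "-2 -1.7 -2 0.15" --pt "-2 -1.7 -2 0.15" --pt "-2 -1.7 -2 0.15" --pt "-2 -1.7 -2 0.15" --pt "-1 -1 -2 0.15" --pt "0 0 -2 0.15" --hand 8.7

```text
time_s: 46.5
tool_pos: [0.4068, -0.1928, 0.393]
tool_rot: [128.4, 87.5, 83.9]
force: [0.0, -0.2, -0.4]
grip_width: 0.0868
```

```bash
python3 -c "
from h import *
st(); t=shot('top');s=shot('scene');np.save('t.npy',t);np.save('s.npy',s)
for n,a,roi in(('top',t,(310,130,385,195)),('scene',s,(240,185,315,240))):
    for c,z,_ in blobs(a,roi,brown,200): print(n,'lid',c,z)
cv2.imwrite('pics/c10.png',np.hstack([cv2.resize(s[130:290,150:320],None,fx=2.3,fy=2.3),cv2.resize(t[130:290,310:480],None,fx=2.3,fy=2.3)])[:,:,::-1])"
```

```text
t 46.5 tcp [ 0.4068 -0.1928  0.393 ] jaw deg 45.4 x [ 0.005  0.043 -0.999] F [ 0.  -0.2 -0.4] w 0.0868 q7 [ 66.  -5. -40. 109.  -6.  75.  73.]
top lid [344.94417238 163.98041136] [ 327  147   37   35 1021]
scene lid [274.21283784 214.57347973] [ 254  197   42   36 1184]
```

View pics/c10.png

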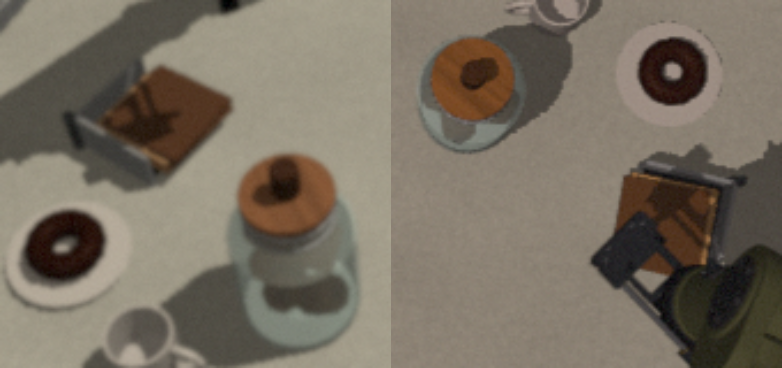

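The lid sits flat on the jar: its blob is at (344.9,164.0) in top and (274.2,214.6) in scene, within 0.3 px of where it started. The boards still need squaring.

Request:
carry_out --pt "-0.5 -0.8 -2 0.13" --pt "-0.6 -1 -3 0.13" --pt "-0.6 -1 -3 0.13" --pt "-0.2 -0.6 -3 0.13" --pt "0 0 -2.5 0" --pt "0 0 -1 0" --pt "0 0 0 0" --pt "0 0 0 0"

```text
time_s: 47.4
tool_pos: [0.3968, -0.2238, 0.2551]
tool_rot: [110.9, 87.9, 96.2]
force: [-0.4, -0.2, 0.7]
grip_width: 0.0868
```

```bash
cat >> h.py <<'E'
def sf():
    o=st(); R=Ro.from_euler('xyz',o["tool_rot"],degrees=True).as_matrix(); a=np.radians(-13.); e=np.array([[np.cos(a),np.sin(a)],[-np.sin(a),np.cos(a)]])
    tip=np.array(o["tool_pos"])+.182*R[:,0]; print("stand frame mm: tip",(e@(tip[:2]-[.499,-.256])*1000).round(1),"z",round(tip[2]*1000,1),"tilt",(e@R[:2,0]).round(3),"F",(e@np.array(o["force"])[:2]).round(1))
E
python3 -c "
from h import *
sf()"
```

```text
t 47.4 tcp [ 0.3968 -0.2238  0.2551] jaw deg 75.3 x [-0.004  0.036 -0.999] F [-0.4 -0.2  0.7] w 0.0868 q7 [ 65.   5. -39. 118.   2.  59. 100.]
stand frame mm: tip [-108.9   14.6] z 73.3 tilt [-0.012  0.034] F [-0.3 -0.3]
```

Request:
carry_out --pt "-0.3 0 -2 0.03" --pt "0 0 -2 0" --pt "0 0 -1.2 0" --pt "0 0 -0.4 0" --pt "0 0 0 0" --pt "0 0 0 0"

```text
time_s: 48.0
tool_pos: [0.3991, -0.2255, 0.2062]
tool_rot: [87.6, 88.5, 74.5]
force: [0.7, 0.8, 0.2]
grip_width: 0.0871
```

```bash
python3 -c "
from h import *
sf()"
```

```text
t 48.0 tcp [ 0.3991 -0.2255  0.2062] jaw deg 76.9 x [ 0.007  0.025 -1.   ] F [0.7 0.8 0.2] w 0.0871 q7 [ 63.  10. -38. 120.   6.  52.  98.]
stand frame mm: tip [-104.   12.] z 24.3 tilt [0.001 0.026] F [0.5 0.9]
```

Request:
carry_out --pt "0 0 -0.6 0" --pt "0 0 -0.2 0" --pt "0.5 -0.1 0 0" --pt "0.6 -0.14 0 0" --pt "0.6 -0.14 0 0" --pt "0.5 -0.12 0 0" --pt "0 0 0 0"

```text
time_s: 48.7
tool_pos: [0.4231, -0.2313, 0.1991]
tool_rot: [89.0, 88.6, 75.8]
force: [-0.4, 1.0, 0.8]
grip_width: 0.0868
```

```bash
python3 -c "
from h import *
sf()"
```

```text
t 48.7 tcp [ 0.4231 -0.2313  0.1991] jaw deg 76.9 x [ 0.006  0.024 -1.   ] F [-0.4  1.   0.8] w 0.0868 q7 [ 61.  14. -38. 118.   9.  52.  95.]
stand frame mm: tip [-79.4  11.5] z 17.1 tilt [0.001 0.025] F [-0.6  0.9]
```

Request:
carry_out --pt "0.4 -0.1 0 0" --pt "0.4 -0.1 0 0" --pt "0.3 -0.07 0 0" --pt "0.3 -0.07 0 0"

```text
time_s: 49.1
tool_pos: [0.431, -0.2332, 0.1971]
tool_rot: [135.0, 87.9, 121.8]
force: [-8.3, 2.2, 7.7]
grip_width: 0.0871
```

```bash
python3 -c "
from h import *
sf()"
```

```text
t 49.1 tcp [ 0.431  -0.2332  0.1971] jaw deg 76.8 x [-0.019  0.031 -0.999] F [-8.3  2.2  7.7] w 0.0871 q7 [ 60.  16. -38. 116.  10.  54.  94.]
stand frame mm: tip [-76.1  11.6] z 15.2 tilt [-0.026  0.026] F [-8.6  0.2]
```

```bash
python3 -c "
from h import *
t=shot('top');s=shot('scene')
cv2.imwrite('pics/c11.png',np.hstack([cv2.resize(s[140:220,160:270],None,fx=3.6,fy=3.6),cv2.resize(t[185:265,385:495],None,fx=3.6,fy=3.6)])[:,:,::-1])"
```

```text
(no output)
```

View pics/c11.png

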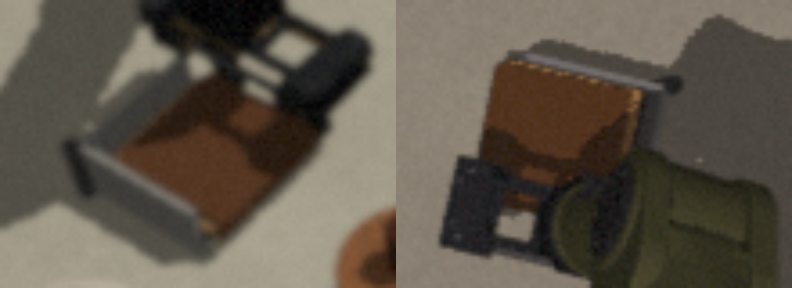

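Both views show the boards up against the far fence: no gap at (575,70) on the right. There is still a gap to the right fence at (645,120). I'll press harder, then back off and turn for the other side.

Request:
carry_out --pt "0.5 -0.12 0.1 0" --pt "0.5 -0.12 0.1 0" --pt "0.5 -0.12 0.1 0"

```text
time_s: 49.5
tool_pos: [0.4404, -0.2354, 0.1974]
tool_rot: [150.6, 86.9, 137.3]
force: [-19.6, 4.3, 13.7]
grip_width: 0.0872
```

```bash
python3 -c "
from h import *
sf()"
```

```text
t 49.5 tcp [ 0.4404 -0.2354  0.1974] jaw deg 76.7 x [-0.04   0.037 -0.999] F [-19.6   4.3  13.7] w 0.0872 q7 [ 59.  17. -37. 114.  11.  56.  93.]
stand frame mm: tip [-70.4  11.8] z 15.7 tilt [-0.048  0.027] F [-20.   -0.3]
```

Request:
carry_out --pt "-0.8 0.2 0.2 0" --pt "-1.5 0.35 0.2 0" --pt "-1 0.23 0 0" --pt "0 0 0 0" --pt "0 0 0 0"

```text
time_s: 50.0
tool_pos: [0.4091, -0.2281, 0.2025]
tool_rot: [145.9, 87.3, 132.7]
force: [0.1, -0.4, 0.0]
grip_width: 0.0869
```

```bash
python3 -c "
from h import *
sf()"
```

```text
t 50.0 tcp [ 0.4091 -0.2281  0.2025] jaw deg 76.8 x [-0.032  0.035 -0.999] F [ 0.1 -0.4  0. ] w 0.0869 q7 [ 62.  13. -38. 118.   8.  54.  96.]
stand frame mm: tip [-100.9   11.8] z 20.7 tilt [-0.039  0.027] F [ 0.1 -0.4]
```

Request:
carry_out --pt "0 0 3 0" --pt "0 0 4 0" --pt "1 0.8 1 -0.14" --pt "1 0.8 0 -0.145" --pt "1.2 0.9 0 -0.145" --pt "1.2 0.9 0 -0.145" --pt "1.2 0.9 0 -0.145" --pt "1.2 0.9 0 -0.145" --pt "1.2 0.9 0 -0.145" --pt "1.2 0.9 0 -0.145" --pt "0.9 0.6 0 -0.145" --pt "0 0 0 -0.145"

```text
time_s: 51.2
tool_pos: [0.5221, -0.1503, 0.2896]
tool_rot: [125.6, 87.2, 26.9]
force: [-0.9, -0.4, -0.5]
grip_width: 0.0872
```

```bash
python3 -c "
from h import *
sf()"
```

```text
t 51.2 tcp [ 0.5221 -0.1503  0.2896] jaw deg -8.7 x [ 0.044  0.022 -0.999] F [-0.9 -0.4 -0.5] w 0.0872 q7 [ 46.  13. -36. 106.   6.  61.  -0.]
stand frame mm: tip [  5.5 113.9] z 107.8 tilt [0.037 0.031] F [-0.8 -0.6]
```

Request:
carry_out --pt "-1.2 0.3 -2 -0.075" --pt "0 0 -2.5 0" --pt "0 0 -2 0" --pt "0 0 -0.8 0" --pt "0 0 0 0" --pt "0 0 0 0"

```text
time_s: 51.8
tool_pos: [0.5149, -0.146, 0.2168]
tool_rot: [121.3, 86.7, 18.1]
force: [0.4, 0.1, -0.2]
grip_width: 0.0868
```

```bash
python3 -c "
from h import *
sf()"
```

```text
t 51.8 tcp [ 0.5149 -0.146   0.2168] jaw deg -13.3 x [ 0.055  0.018 -0.998] F [ 0.4  0.1 -0.2] w 0.0868 q7 [ 44.  17. -34. 111.  10.  52.  -8.]
stand frame mm: tip [-1.000e-01  1.162e+02] z 35.1 tilt [0.05 0.03] F [0.3 0.1]
```

Request:
carry_out --pt "-0.8 0.2 -0.8 0" --pt "0 0 -0.7 0" --pt "-0.15 -0.65 -0.1 0" --pt "-0.15 -0.65 0 0" --pt "-0.15 -0.65 0 0" --pt "-0.12 -0.5 0 0" --pt "-0.1 -0.4 0 0" --pt "0 0 0 0"

```text
time_s: 52.6
tool_pos: [0.5002, -0.1765, 0.2026]
tool_rot: [117.3, 86.4, 13.9]
force: [-0.2, 0.2, 0.4]
grip_width: 0.0871
```

```bash
python3 -c "
from h import *
sf()"
```

```text
t 52.6 tcp [ 0.5002 -0.1765  0.2026] jaw deg -13.4 x [ 0.061  0.015 -0.998] F [-0.2  0.2  0.4] w 0.0871 q7 [ 47.  17. -33. 113.  10.  50.  -4.]
stand frame mm: tip [-6.5 82.8] z 21.0 tilt [0.056 0.028] F [-0.3  0.2]
```

Request:
carry_out --pt "0 0 -0.4 0" --pt "-0.1 -0.45 0 0" --pt "-0.1 -0.45 0 0" --pt "-0.1 -0.4 0 0" --pt "-0.1 -0.4 0 0"

```text
time_s: 53.1
tool_pos: [0.4972, -0.1903, 0.1986]
tool_rot: [121.6, 86.3, 18.5]
force: [0.4, 5.2, 1.8]
grip_width: 0.0869
```

```bash
python3 -c "
from h import *
sf()"
```

```text
t 53.1 tcp [ 0.4972 -0.1903  0.1986] jaw deg -13.1 x [ 0.062  0.021 -0.998] F [0.4 5.2 1.8] w 0.0869 q7 [ 48.  18. -33. 112.  10.  50.  -2.]
stand frame mm: tip [-6.4 69.8] z 17.0 tilt [0.056 0.034] F [-0.8  5.2]
```

Request:
carry_out --pt "-0.1 -0.45 0 0" --pt "-0.1 -0.45 0 0" --pt "-0.1 -0.45 0 0"

```text
time_s: 53.4
tool_pos: [0.496, -0.1961, 0.1986]
tool_rot: [130.9, 85.9, 28.1]
force: [1.2, 12.8, 2.3]
grip_width: 0.0866
```

```bash
python3 -c "
from h import *
sf()"
```

```text
t 53.4 tcp [ 0.496  -0.1961  0.1986] jaw deg -12.9 x [ 0.063  0.034 -0.997] F [ 1.2 12.8  2.3] w 0.0866 q7 [ 49.  18. -33. 112.   9.  50.  -1.]
stand frame mm: tip [-6.5 66.2] z 17.1 tilt [0.054 0.047] F [-1.7 12.7]
```

Request:
carry_out --pt "-0.12 -0.5 0 0" --pt "-0.12 -0.5 0 0" --pt "0.1 0.5 0 0" --pt "0.3 1.2 0.2 0" --pt "0.3 1.5 1 0" --pt "0 1 4 0" --pt "0 2 5 0" --pt "-1 3 4 0" --pt "0 0 0 0"

```text
time_s: 54.3
tool_pos: [0.4917, -0.103, 0.3437]
tool_rot: [136.8, 85.6, 34.2]
force: [1.4, -1.0, 0.4]
grip_width: 0.0869
```

```bash
python3 -c "
from h import *
sf(); t=shot('top');s=shot('scene')
cv2.imwrite('pics/c12.png',np.hstack([cv2.resize(s[145:210,170:260],None,fx=4.4,fy=4.4,interpolation=2),cv2.resize(t[190:255,395:485],None,fx=4.4,fy=4.4,interpolation=2)])[:,:,::-1])"
```

```text
t 54.3 tcp [ 0.4917 -0.103   0.3437] jaw deg -12.7 x [ 0.064  0.044 -0.997] F [ 1.4 -1.   0.4] w 0.0869 q7 [ 47.   4. -38. 108.  -1.  65.  -3.]
stand frame mm: tip [-31.9 157.8] z 162.3 tilt [0.053 0.057] F [ 1.6 -0.6]
```

View pics/c12.png

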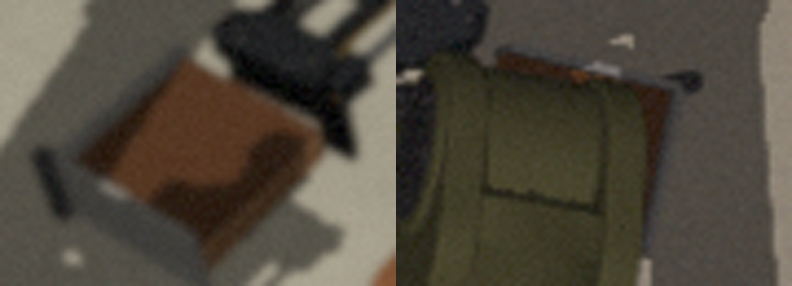

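Both views show the stack against both fences. The tool leans about 3°, so the lower boards may lag by around 1 mm. I'll turn so the fingertips lead and press once more on each side.

Request:
carry_out --pt "0.2 0 0 -0.145" --pt "0.2 -0.3 0 -0.145" --pt "0.2 -0.3 0 -0.145" --pt "0.2 -0.3 0 -0.145" --pt "0.2 -0.3 0 -0.145" --pt "0.2 -0.3 -1 -0.145" --pt "0.2 -0.3 -1 -0.145" --pt "0.2 -0.3 -1 -0.145" --pt "0.2 -0.3 -1 -0.145" --pt "0.2 -0.3 -1 -0.145" --pt "0.2 -0.3 -1 -0.125" --pt "0 0 0 0" --hand 0 --force 20

```text
time_s: 55.6
tool_pos: [0.5047, -0.1503, 0.256]
tool_rot: [125.8, 87.5, -70.7]
force: [-0.0, -0.2, -0.3]
grip_width: 0.0028
```

```bash
python3 -c "
from h import *
sf()"
```

```text
t 55.6 tcp [ 0.5047 -0.1503  0.256 ] jaw deg -106.6 x [ 0.015 -0.042 -0.999] F [-0.  -0.2 -0.3] w 0.0028 q7 [  40.   12.  -30.  110.   10.   58. -101.]
stand frame mm: tip [-13.9  97.4] z 74.1 tilt [ 0.024 -0.038] F [ 0.  -0.2]
```

Request:
carry_out --pt "1.4 0.2 -1 0.063" --pt "0 0 -2 0" --pt "0 0 -1.7 0" --pt "0 0 -0.5 0" --pt "0 0 0 0" --pt "0 0 0 0"

```text
time_s: 56.2
tool_pos: [0.5169, -0.1508, 0.1987]
tool_rot: [115.7, 87.7, -76.4]
force: [-0.7, -0.4, 0.9]
grip_width: 0.0006
```

```bash
python3 -c "
from h import *
sf()"
```

```text
t 56.2 tcp [ 0.5169 -0.1508  0.1987] jaw deg -102.2 x [ 0.01  -0.04  -0.999] F [-0.7 -0.4  0.9] w 0.0006 q7 [  39.   19.  -30.  111.   14.   53. -100.]
stand frame mm: tip [-2.9 99.9] z 16.9 tilt [ 0.018 -0.036] F [-0.6 -0.5]
```

Request:
carry_out --pt "-0.15 -0.6 0.1 0" --pt "-0.15 -0.6 0 0" --pt "-0.1 -0.45 0 0" --pt "-0.1 -0.45 0 0"

```text
time_s: 56.6
tool_pos: [0.5125, -0.1737, 0.2025]
tool_rot: [120.0, 87.5, -72.1]
force: [0.9, 0.5, 0.4]
grip_width: 0.0003
```

```bash
python3 -c "
from h import *
sf()"
```

```text
t 56.6 tcp [ 0.5125 -0.1737  0.2025] jaw deg -102.1 x [ 0.014 -0.042 -0.999] F [0.9 0.5 0.4] w 0.0003 q7 [ 41.  18. -29. 111.  14.  53. -97.]
stand frame mm: tip [-1.3 76.3] z 20.7 tilt [ 0.023 -0.038] F [0.7 0.7]
```

Request:
carry_out --pt "-0.05 -0.3 -0.35 0" --pt "-0.1 -0.4 0 0" --pt "-0.1 -0.4 0 0" --pt "-0.1 -0.4 0 0"

```text
time_s: 57.0
tool_pos: [0.5097, -0.1869, 0.1993]
tool_rot: [126.1, 87.7, -66.0]
force: [1.3, 14.0, 4.0]
grip_width: 0.0004
```

```bash
python3 -c "
from h import *
sf()"
```

```text
t 57.0 tcp [ 0.5097 -0.1869  0.1993] jaw deg -102.1 x [ 0.016 -0.036 -0.999] F [ 1.3 14.   4. ] w 0.0004 q7 [ 42.  19. -29. 110.  13.  52. -95.]
stand frame mm: tip [-0.8 64.1] z 17.5 tilt [ 0.024 -0.031] F [-1.9 13.9]
```

Request:
carry_out --pt "-0.1 -0.45 0 0" --pt "0.1 0.6 0 0" --pt "0.3 1.4 0.2 0" --pt "0 0 3 0" --pt "0 0 3.5 0" --pt "-2 -0.6 1.5 0" --pt "-2.5 -1 0 0" --pt "-2.5 -1 0 0" --pt "-2.5 -1 0 0" --pt "-2.5 -1 0 0" --pt "-1 -0.6 0 0" --pt "0 0 0 0"

```text
time_s: 58.2
tool_pos: [0.3807, -0.212, 0.2854]
tool_rot: [129.6, 87.9, -61.8]
force: [0.1, 0.5, -0.1]
grip_width: 0.0006
```

```bash
python3 -c "
from h import *
sf()"
```

```text
t 58.2 tcp [ 0.3807 -0.212   0.2854] jaw deg -101.4 x [ 0.018 -0.033 -0.999] F [ 0.1  0.5 -0.1] w 0.0006 q7 [ 52.  -2. -27. 120.   0.  60. -76.]
stand frame mm: tip [-120.7   11.1] z 103.5 tilt [ 0.025 -0.028] F [-0.   0.5]
```

Request:
carry_out --pt "0.6 -1.2 -1.5 -0.028" --pt "0 0 -3 0" --pt "0 0 -2.5 0" --pt "0 0 -1 0" --pt "0 0 -0.3 0" --pt "0 0 0 0" --pt "0 0 0 0" --hand 7.5

```text
time_s: 58.9
tool_pos: [0.3925, -0.221, 0.2033]
tool_rot: [136.1, 87.4, -56.7]
force: [-0.3, 0.1, -0.1]
grip_width: 0.0486
```

```bash
python3 -c "
from h import *
sf()"
```

```text
t 58.9 tcp [ 0.3925 -0.221   0.2033] jaw deg -102.8 x [ 0.025 -0.038 -0.999] F [-0.3  0.1 -0.1] w 0.0486 q7 [ 51.   7. -27. 123.   6.  49. -82.]
stand frame mm: tip [-105.7    4.5] z 21.5 tilt [ 0.033 -0.031] F [-0.3  0. ]
```

Request:
carry_out --pt "0 -0.4 -0.4 0" --pt "0.5 -0.12 0 0" --pt "0.7 -0.16 0 0" --pt "0.7 -0.16 0 0" --pt "0.5 -0.12 0 0" --pt "0.3 -0.07 0 0" --pt "0.2 -0.05 0 0"

```text
time_s: 59.6
tool_pos: [0.4257, -0.2337, 0.2019]
tool_rot: [138.1, 87.1, -54.7]
force: [-5.5, 1.9, 3.8]
grip_width: 0.075
```

```bash
python3 -c "
from h import *
sf()"
```

```text
t 59.6 tcp [ 0.4257 -0.2337  0.2019] jaw deg -102.8 x [ 0.029 -0.041 -0.999] F [-5.5  1.9  3.8] w 0.075 q7 [ 50.  11. -27. 119.   9.  49. -84.]
stand frame mm: tip [-69.6  -0.9] z 20.2 tilt [ 0.038 -0.034] F [-5.8  0.6]
```

Request:
carry_out --pt "0.4 -0.1 -0.25 0" --pt "0.4 -0.1 0 0" --pt "0.4 -0.1 0 0" --pt "0.4 -0.1 0 0"

```text
time_s: 60.0
tool_pos: [0.4321, -0.2357, 0.1956]
tool_rot: [91.1, 88.2, -101.7]
force: [-8.9, 1.6, 6.8]
grip_width: 0.0749
```

```bash
python3 -c "
from h import *
sf()"
```

```text
t 60.0 tcp [ 0.4321 -0.2357  0.1956] jaw deg -102.8 x [-0.007 -0.032 -0.999] F [-8.9  1.6  6.8] w 0.0749 q7 [ 49.  13. -26. 117.  10.  51. -86.]
stand frame mm: tip [-69.6  -1.2] z 13.7 tilt [ 0.001 -0.032] F [-9.1 -0.4]
```

Request:
carry_out --pt "0.4 -0.1 0.2 0" --pt "0.4 -0.1 0.2 0" --pt "-0.3 0.07 0 0" --pt "-1.2 0.27 0.2 0" --pt "-1.5 0.3 0.5 0" --pt "0 0 3.5 0" --pt "0 0 4.5 0" --pt "0 0 4.5 0" --pt "0 4 3 0" --pt "0 4 0 0" --pt "0 4 0 0" --pt "0 4 0 0"

```text
time_s: 61.2
tool_pos: [0.3967, -0.0682, 0.3645]
tool_rot: [74.2, 88.1, -119.4]
force: [0.8, 0.3, -0.2]
grip_width: 0.0748
```

Request:
carry_out --pt "0.5 4 0 0" --pt "0.5 4 0 0" --pt "0 3 0 0" --pt "0 0 0 0" --pt "0 0 0 0"

```text
time_s: 61.7
tool_pos: [0.403, 0.0523, 0.3655]
tool_rot: [91.0, 87.9, -102.0]
force: [1.0, -0.4, -0.0]
grip_width: 0.075
```

```bash
python3 -c "
from h import *
st(); t=shot('top');s=shot('scene')
for n,a,roi in(('top',t,(310,130,385,195)),('scene',s,(240,185,315,240))):
    for c,z,_ in blobs(a,roi,brown,200): print(n,'lid',c.round(1),z)
cv2.imwrite('pics/c13.png',np.vstack([np.hstack([cv2.resize(s[145:210,170:260],None,fx=4.2,fy=4.2,interpolation=2),cv2.resize(t[190:255,395:485],None,fx=4.2,fy=4.2,interpolation=2)]),cv2.resize(np.hstack([t[80:280,180:480],s[130:330,150:450]]),(756,252))])[:,:,::-1])"
```

```text
t 61.7 tcp [0.403  0.0523 0.3655] jaw deg -103.1 x [-0.008 -0.036 -0.999] F [ 1.  -0.4 -0. ] w 0.075 q7 [  40.  -12.  -46.  116.   -7.   73. -106.]
top lid [345.  163.9] [ 327  146   37   37 1025]
scene lid [274.  214.3] [ 253  197   43   36 1223]
```

View pics/c13.png

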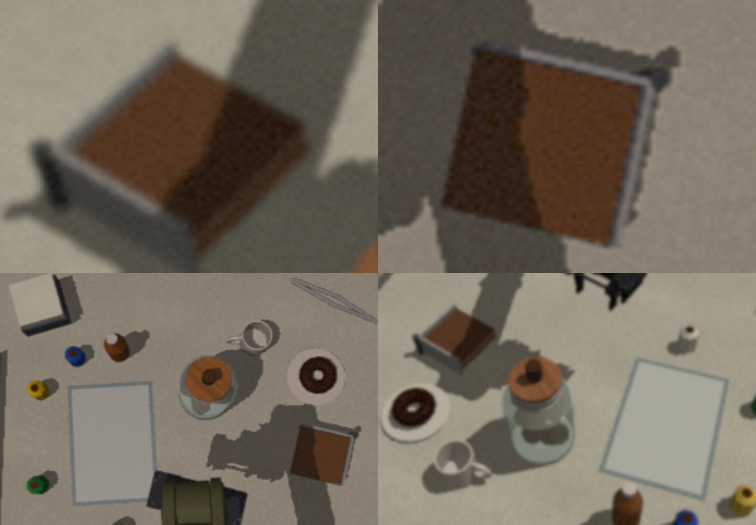

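The stack is flush with both fences and the sides are even. The lid is flat on the jar, the mat is empty, and the bystanders are where they were. Handing in.

```bash
python3 -c "
from h import *
print(env.sign_off())"
```

```text
the job is handed in; nothing more can be done
None
```

The job is handed in at about 62 s of the 210 s allowed; sign-off gives no verdict.

- **Jar and lid:** I set the lid on the counter knob up, fed all five caneles through the neck one at a time, and put the lid back on. In the last check it was within 0.4 px of its starting position in both cameras, so it should be sitting flat on the rim. The jar stayed upright.
- **Caneles:** The mat is empty and no canele was knocked aside. The grip never slackened noticeably.
- **Boards:** I pressed the stack against both fences, about 20 N on the far fence and at least 13 N on the right. The tool had drifted to a lean of about 3°, so I pressed each side again with the fingertips leading, at 14 N on the right and at least 9 N on the far side.
- **Board check:** Both last views show no gap and even sides, but they cannot show offsets under about 1 mm.
- **Bystanders:** The syrup bottle, mug and plate looked unmoved in the last picture, judged by eye. The robot was clear of everything at hand-in.

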